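Change the grinder over to filter and clear the tasting cups

ROBOT

A 7-joint arm with a two-finger parallel gripper is mounted at the origin on the work surface. World frame = base frame: x ahead of the robot, y to its left, z up, the work surface at z = 0. Lengths are in m, angles in rad, forces in N, time in s.
With the tool pointing down it reaches from about 0.4 to 0.9 m from the base axis. Payload 5.6 kg.
Tool frame: the origin (TCP) lies midway between the tips of the shut fingers; the grasp point (between the pads) lies 19 mm behind it; z points along the fingers, y is the line along which they close (so a half turn about z gives the same grasp; the last joint's range is limited). The gripper opens to 92 mm and grips with 3 to 60 N. Pads are 20 mm wide; open, the fingers measure 128 mm over their backs; the gripper's body (75 mm by 189 mm) begins 69 mm behind the grasp point.
Start: joints at [1.095, 0.468, -0.012, 1.603, 0.006, 1.071, -0.056], TCP at [0.273, -0.59, 0.215] pointing down, gripper open.
Joint ranges: [-2.53, 2.53], [-0.31, 2.02], [-1.57, 1.55], [0.28, 2.44], [-1.29, 4.43], [0.15, 1.84], [-2.92, 2.92]. Speed limits (rad/s): [2.57, 2.57, 3.14, 3.14, 3.14, 3.14, 3.14].

INTERFACE

Orientations are given as a 3x3 rotation matrix whose columns are the frame's x, y, z axes.
In Python, from station import robot gives the robot as it stands. The module is installed in compiled form; this text tells all that it offers.
- The arm moves only by the tool apply_moves, never from a script. Its argument "moves" is a list of rows, each a list of 6 numbers: the shift along the tool's x, y, z in m, then the turn, a rotation vector about the tool's x, y, z in degrees. In form: [[dx, dy, dz, ax, ay, az], ...]. A call has 1 to 10 rows; each row is the pose to reach, as a shift and turn from the pose commanded when the call began, along the tool's axes at that moment; what a row does not reach only later rows make up. A row lasts 1/8 s, in which the tool goes at most 62.5 mm and 10.7 degrees, less where a joint would pass 70% of its speed; a pose out of reach is approached as far as the arm can. A call with a gripper value outside its range is refused whole. "fingers" is the closure, from 0 (fully open) to 1 (shut), set as the call begins (left out, the last holds). The fingers move at their own pace and stop on an object; "newtons" is the grip in N (left out, the last holds). Time passes only in rows, so rows that repeat a pose let the fingers close. It gives the time, the measured TCP pose, the force, the opening and the grip force at its end, in the units of the state.
- robot.read_state(): the state, without advancing time (a new reading comes with each control period).
- robot.get_image(name): name is "side" or "top" or "wrist"; returns the picture (400x640x3 uint8, red, green, blue); there is no depth.
- robot.calibration(name): a dict with "fovy" (degrees; the focal length in pixels is half the picture's height over the tangent of half this angle, whatever the lens; pixels are square), "cx", "cy" (the principal point, pixels), "k1" (the pictures are not rectified: a ray, as slopes to the right and down, at radius r is drawn at 1 + k1 r^2 times it, then the intrinsics apply), "R" (3x3) and "t" (3): a world point X has camera coordinates R X + t; the wrist camera has in their place "mount" (4x4, takes a point from camera to tool coordinates, whose origin is the TCP and whose axes are the flange's). Camera axes: x right, y down, z forward; pixel columns grow to the right and rows downward; lengths in m; the calibration is good to about 2 mm. A picture is of the moment at which its call begins: read the wrist's pose just before it. calibration takes no time and is no camera call.
- robot.sign_off(): hands the job in; it is judged then, once.
The state is a dict: "time": time; "qpos": joint angles; "joint_vel": joint speeds; "joint_torque": joint torques, N m; "ee_pos": TCP position; "tcp_rot": TCP orientation; "wrist_force": force on the tool from outside, world axes, zero at the start; "torque": the same for the moment, N m; "finger_gap": finger opening in m; "gripper_force": force on a finger pad.
Only numpy, scipy, OpenCV 4.12 (cv2) and the standard library are available. Lean on these libraries where they do the work, as an engineer would, in place of code of your own. Each camera call takes 0.05 s, during which the arm holds its last target. There are 200 camera calls.

TASK

Dialling-in is finished: turn the grinder's collar to 7, then put the lid fully home on its feed mouth, and only then hold the grind button down for about two seconds so that it purges into the dosing cup under the spout. Nest all the used tasting cups, upright and one inside the other, into the cup that stands on the tray, setting each down gently, at any time you like. Leave the jug, the jar and the sugar bowl alone.

Things in the scene. Friction and masses are not known exactly. Their poses are not given: they have to be found in the camera images.
- grinder: fixed grey coffee grinder, 240 (its x) x 130 (its y) x 200 mm to its flat deck; origin at the centre of its underside, front (spout over a docked steel dosing cup) towards its -x. On the deck, on its x axis: the black grind collar (axis at x = -35 mm), a red index mark in front of it (-x side), the orange grind button (x = +72 mm)
- collar (a joint): angle of the grind collar, rad, 0 to 2.4, growing anticlockwise seen from above. White numbers 1 to 9 on its flange, 0.3 rad apart, running clockwise; the number facing the red index mark is the setting: value = 0.3 x (number - 1), so 1 is 0 and 9 is 2.4. A spring detent (about 0.25 N m to pass) pulls it to the nearest number when let go
- collar_grip (a point): on the collar's axis at the height to grip: 32 mm above the deck, 232 above the counter. The knurled round grip is 62 mm in diameter, from 7 to 42 mm above the deck; below it the numbered flange, 100 mm in diameter, top 7 mm above the deck. The x axis turns with the collar
- mouth (a point): centre of the top rim of the feed mouth (fixed black tube standing 14 mm above the collar's grip, outer diameter 52, inner 42 mm), 254 mm above the counter; does not turn with the collar
- grind (a joint): travel of the grind button: 0 up, 0.006 m fully down (pressed from above, spring, 5 N fully down); above 0.004 the grinder runs
- grind_top (a point): centre of the top of the orange grind button (26 mm diameter), 222 mm above the counter
- lid: loose lid of the feed mouth, dark wood: rubber plug 33 mm diameter x 9 mm, then disc 58 x 6 mm, then round knob 16 x 22 mm; 37 mm high, about 60 g; origin at the centre of the plug's underside, z up; upright on the counter at the start. Fully home the disc rests on the mouth's rim, the origin 9 mm below mouth
- lid_grip (a point): centre of the top of the lid's knob, 37 mm above the lid's origin
- tray: dark wooden tray fixed on the counter, with a ring (well) on it, 200 (its x) x 220 (its y) x 20 mm high, 6 mm walls and floor; origin at the centre of its underside, inner floor 6 mm above it
- well: wooden ring fixed on the tray floor that steadies the stack: inner diameter 55, outer 65, 24 mm high; origin at the centre of its underside, z up
- cup0: plain white stacking cup upright on the tray, in the ring. All cups alike: no handle, foot 38 mm, widening straight to the rim 68 mm in diameter, 62 mm high, wall 3 mm, about 140 g, ledge inside 26 mm up. A nested cup's foot rests on that ledge: each stands 26 mm above the one below, its upper 26 mm free. Origin at the centre of the underside, z up
- cup1: used white stacking cup with dark blue upright brush dashes, same shape as cup0, upright on the counter; may be absent (None). Origin at the centre of the underside, z up
- cup2: used white stacking cup with dark blue level brush dashes, same shape as cup0, upright on the counter; may be absent (None). Origin at the centre of the underside, z up
- cup3: used white stacking cup with dark blue upright brush dashes, same shape as cup0, upright on the counter; may be absent (None). Origin at the centre of the underside, z up
- cup4: used white stacking cup with dark blue level brush dashes, same shape as cup0, upright on the counter; may be absent (None). Origin at the centre of the underside, z up
- cup5: used white stacking cup with dark blue upright brush dashes, same shape as cup0, upright on the counter; may be absent (None). Origin at the centre of the underside, z up
- jug: steel milk jug 72 mm diameter, 90 mm high, its handle reaching 73 mm from its axis; not to be disturbed; origin at the centre of its underside
- jar: amber glass bean jar 80 mm diameter, 95 mm high; not to be disturbed; origin at the centre of its underside
- sugar: blue sugar bowl 90 mm diameter, 45 mm high; not to be disturbed; origin at the centre of its underside

How it is judged:
By the outcome, as a careful person would: the job done as asked, in the order asked, and still so for the second after the job is handed in, with the robot touching nothing.
Of cup1, cup2, cup3, cup4, cup5 only 3 to 5 are there at a start; the rules pass over those that are not, and their reading is None.
At some moment in a run one of cup1, cup2, cup3, cup4, cup5 may be knocked a few centimetres aside while the robot is not near it.
It also fails if it takes over 210 s, if anything falls off the work surface, if the arm or the gripper's body presses on something with over 40 N, if the wrist force passes 120 N, or if a joint passes its speed limit or range.

## Working session

There is one attempt and no reset: what is moved stays moved. The work goes in short steps, Python scripts to look and compute and a tool call to move; the robot and the scene stay as the last step left them, time stands still between calls to the robot, and variables do not carry over. Pictures are saved under pics/ and viewed, at most 14 in all, crops included, and the job is handed in when it is done.

Besides the shell and the picture viewer there is one more tool, called after "Request:" in YAML: its name, and indented under it one key for each argument. apply_moves: Moves the arm, as the interface text tells. Its arguments: {"type":"object","properties":{"moves":{"type":"array"},"fingers":{"type":"number"},"newtons":{"type":"number"}},"required":["moves"]}

```bash
mkdir -p pics
cat > h.py <<'E'
import numpy as np, cv2
from station import robot
def save(n,f):
    im=robot.get_image(n); cv2.imwrite(f,cv2.cvtColor(im,cv2.COLOR_RGB2BGR)); return im
E
python3 - <<'E'
from h import *
for n in('side','top','wrist'):
    print(n,{k:np.round(v,4).tolist() for k,v in robot.calibration(n).items()})
a=save('top','pics/top0.png');save('side','pics/side0.png')
s=robot.read_state();print({k:np.round(v,3).tolist() for k,v in s.items()})
E
```

```text
side {'fovy': 50.5016, 'cx': 316.4623, 'cy': 206.7088, 'k1': -0.0132, 'R': [[0.9889, -0.1477, 0.0131], [-0.0603, -0.4813, -0.8745], [0.1355, 0.864, -0.4849]], 't': [-0.5999, 0.173, 0.912]}
top {'fovy': 50.2332, 'cx': 326.1925, 'cy': 196.2299, 'k1': -0.0186, 'R': [[-0.1493, -0.9888, 0.0025], [-0.9676, 0.1456, -0.2062], [0.2035, -0.0333, -0.9785]], 't': [0.0787, 0.6199, 0.9633]}
wrist {'fovy': 62.3593, 'cx': 320.1, 'cy': 198.89, 'k1': 0.0173, 'mount': [[0.0007, -0.9703, -0.242, 0.0671], [1.0, 0.0007, -0.0001, 0.0004], [0.0003, -0.242, 0.9703, -0.1701], [0.0, 0.0, 0.0, 1.0]]}
{'time': 0.1, 'qpos': [1.095, 0.468, -0.012, 1.604, 0.006, 1.071, -0.056], 'joint_vel': [-0.001, -0.002, 0.001, -0.004, 0.0, -0.001, -0.002], 'joint_torque': [0.001, -52.165, -0.013, -24.437, -0.057, 0.014, 0.0], 'ee_pos': [0.272, -0.59, 0.214], 'tcp_rot': [[0.908, 0.419, -0.001], [0.419, -0.908, 0.001], [-0.0, -0.002, -1.0]], 'wrist_force': [-0.54, 0.07, 0.006], 'torque': [0.007, 0.001, 0.005], 'gripper_force': 0.0, 'finger_gap': 0.092}
```

View pics/top0.png

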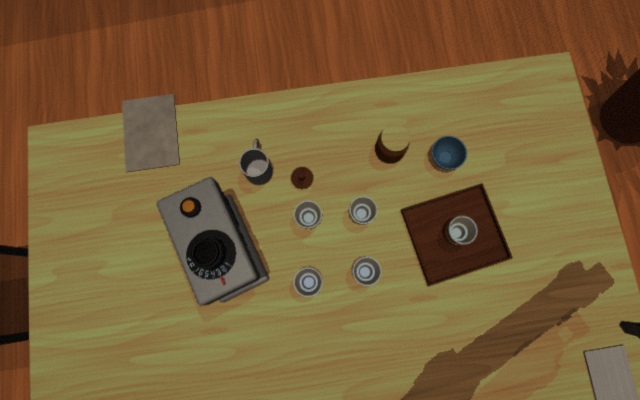

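View pics/side0.png

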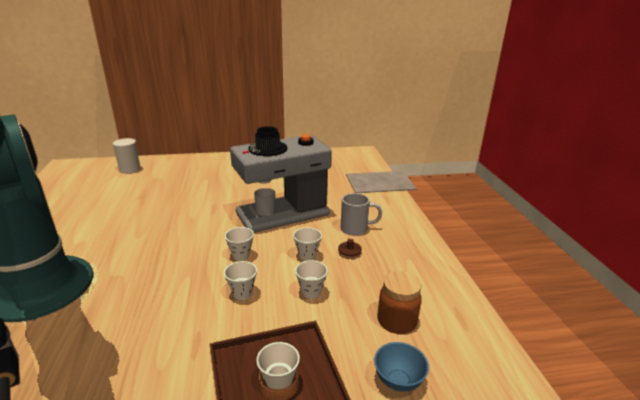

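Top view: the used cups' rims are at about (308,215), (362,211), (308,282) and (366,271). The tray cup is at (461,231), the lid at (302,178), the collar at (211,255), the index mark at (223,281) and the button at (190,207). The side view shows the same four used cups.

```bash
cat >> h.py <<'E'
def cam(n,s=None):
    c=robot.calibration(n); f=200/np.tan(np.radians(c['fovy'])/2)
    K=np.array([[f,0,c['cx']],[0,f,c['cy']],[0,0,1]]); D=np.array([c['k1'],0,0,0,0.])
    if n=='wrist':
        s=s or robot.read_state(); M=np.array(c['mount']); Rt=np.array(s['tcp_rot'])
        Rc=Rt@M[:3,:3]; o=np.array(s['ee_pos'])+Rt@M[:3,3]; R=Rc.T
    else: R=np.array(c['R']); o=-R.T@np.array(c['t'])
    return K,D,R,o
def ray(C,px):
    K,D,R,o=C
    p=cv2.undistortPointsIter(np.array(px,float).reshape(-1,1,2),K,D,None,None,(3,50,1e-9)).reshape(-1,2)
    d=np.c_[p,np.ones(len(p))]@R; return o,d
def onz(C,px,z):
    o,d=ray(C,px); return o+d*((z-o[2])/d[:,2])[:,None]
def tri(Cs,pxs):
    A=np.zeros((3,3));b=np.zeros(3)
    for C,p in zip(Cs,pxs):
        o,d=ray(C,[p]);d=d[0]/np.linalg.norm(d[0]);P=np.eye(3)-np.outer(d,d);A+=P;b+=P@o
    X=np.linalg.solve(A,b); return X
def proj(C,X):
    K,D,R,o=C; X=np.atleast_2d(X).astype(float)
    return cv2.projectPoints(X,cv2.Rodrigues(R)[0],-R@o,K,D)[0].reshape(-1,2)
def delta(target,s=None):
    "target world TCP -> tool-frame shift"
    s=s or robot.read_state(); return np.array(s['tcp_rot']).T@(np.array(target)-s['ee_pos'])
E
python3 - <<'E'
from h import *
T=cam('top');S=cam('side');np.set_printoptions(precision=3,suppress=True)
print('o',T[3],S[3])
for n,p,q,z in [('c1',(308,213),(240,235),.062),('c2',(362,209),(308,236),.062),('c3',(308,281),(241,271),.062),('c4',(366,270),(311,270),.062),('c0',(462,229),(278,358),.074),('lid',(302,176),(350,241),.037),('button',(190,205),(306,137),.222),('collar',(208,247),(267,130),.254),('mark',(223,281),(245,152),.2),('jug',(255,158),(355,200),.09),('jar',(394,143),(400,288),.095),('sugar',(450,151),(401,360),.045)]:
    print(n,onz(T,[p],z)[0],tri([T,S],[p,q]))
print(onz(S,[(126,172)],0))
E
```

```text
o [0.415 0.02  1.07 ] [ 0.48  -0.793  0.601]
c1 [0.591 0.035 0.062] [0.509 0.022 0.104]
c2 [ 0.581 -0.095  0.062] [ 0.572 -0.086  0.138]
c3 [0.433 0.057 0.062] [ 0.431  0.061 -0.046]
c4 [ 0.437 -0.08   0.062] [ 0.509 -0.089  0.059]
c0 [ 0.497 -0.319  0.074] [ 0.497 -0.321  0.067]
lid [0.69  0.037 0.037] [0.692 0.037 0.035]
button [0.615 0.266 0.222] [0.616 0.267 0.219]
collar [0.521 0.23  0.254] [0.517 0.229 0.255]
mark [0.456 0.22  0.2  ] [0.455 0.22  0.203]
jug [0.737 0.141 0.09 ] [0.732 0.141 0.091]
jar [ 0.723 -0.194  0.095] [ 0.732 -0.198  0.079]
sugar [ 0.697 -0.341  0.045] [ 0.695 -0.339  0.051]
[[0.042 0.599 0.   ]]
```

```bash
python3 -c "
from h import *
print(delta([.5,-.1,.36]).round(3), delta([.5,.22,.36]).round(3))"
```

```text
[ 0.412 -0.349 -0.146] [ 0.546 -0.64  -0.145]
```

Request:
apply_moves:
  moves:
    - [0.412, -0.349, -0.146, 0, 0, 0]
    - [0.412, -0.349, -0.146, 0, 0, 0]
    - [0.412, -0.349, -0.146, 0, 0, 0]
    - [0.412, -0.349, -0.146, 0, 0, 0]
    - [0.412, -0.349, -0.146, 0, 0, 0]
    - [0.412, -0.349, -0.146, 0, 0, 0]
    - [0.412, -0.349, -0.146, 0, 0, 0]
    - [0.412, -0.349, -0.146, 0, 0, 0]
    - [0.412, -0.349, -0.146, 0, 0, 0]
    - [0.412, -0.349, -0.146, 0, 0, 0]
  fingers: 0

```text
time: 1.35
ee_pos: [0.5019, -0.0955, 0.3616]
tcp_rot: [[0.904, 0.427, 0.002], [0.427, -0.904, 0.001], [0.003, -0.0, -1.0]]
wrist_force: [0.7, -1.1, -0.4]
finger_gap: 0.0919
gripper_force: 0.0
```

Request:
apply_moves:
  moves:
    - [0.134, -0.291, 0, 0, 0, 0]
    - [0.134, -0.291, 0, 0, 0, 0]
    - [0.134, -0.291, 0, 0, 0, 0]
    - [0.134, -0.291, 0, 0, 0, 0]
    - [0.134, -0.291, 0, 0, 0, 0]
    - [0.134, -0.291, 0, 0, 0, 0]
    - [0.134, -0.291, 0, 0, 0, 0]
    - [0.134, -0.291, 0, 0, 0, 0]

```text
time: 2.35
ee_pos: [0.5005, 0.2173, 0.3602]
tcp_rot: [[0.909, 0.416, -0.0], [0.416, -0.909, -0.001], [-0.001, 0.001, -1.0]]
wrist_force: [0.6, -0.9, -1.0]
finger_gap: 0.0922
gripper_force: 0.0
```

Run:
```python
from h import *
s=robot.read_state();save('wrist','pics/w1.png')
print({k:np.round(s[k],3).tolist() for k in('time','qpos','ee_pos','tcp_rot','wrist_force')})
```

```text
{'time': 2.35, 'qpos': [0.019, 0.23, -0.584, 1.642, 0.132, 1.31, -1.729], 'ee_pos': [0.501, 0.217, 0.36], 'tcp_rot': [[0.909, 0.416, -0.0], [0.416, -0.909, -0.001], [-0.001, 0.001, -1.0]], 'wrist_force': [0.558, -0.939, -0.998]}
```

View pics/w1.png

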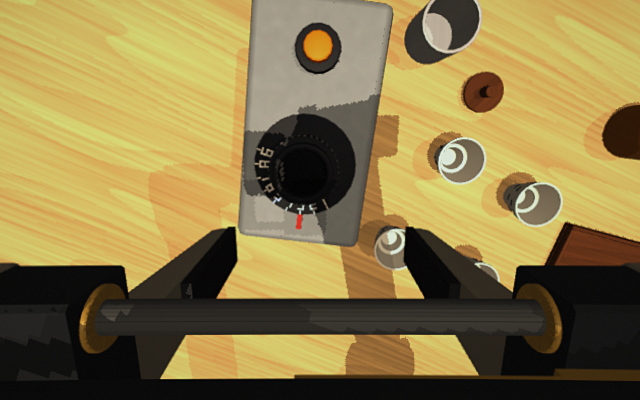

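The wrist view shows the collar at (305,165), the red mark at (298,222), the button at (318,46), the lid at (484,90) and the cups. I'll enlarge the dial to read the number.

Run:
```python
import cv2
im=cv2.imread('pics/w1.png')[130:235,240:365]
cv2.imwrite('pics/w1z.png',cv2.resize(cv2.convertScaleAbs(im,alpha=1.6),None,fx=5.5,fy=5.5,interpolation=cv2.INTER_CUBIC))
```

```text
(no output)
```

View pics/w1z.png

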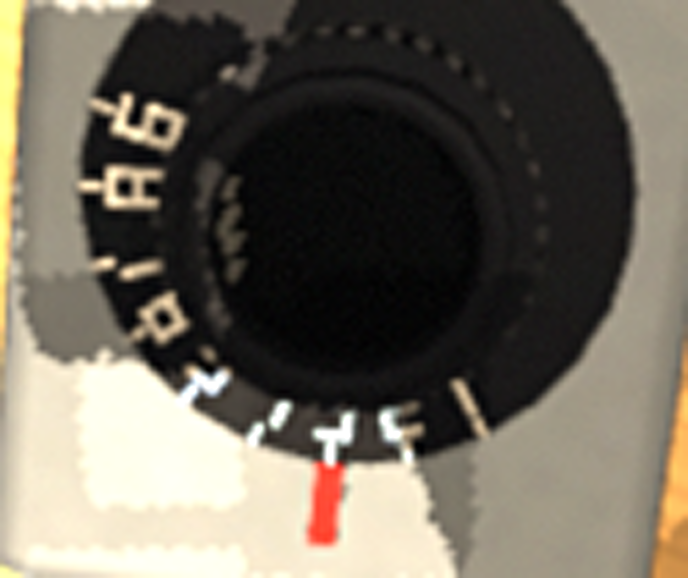

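The zoom shows that 3 faces the red mark, with 1–2 to its right and 4–9 running clockwise to the left. To reach 7, the collar has to turn 4 steps, or 68.8° anticlockwise.

Run:
```python
from h import *
np.set_printoptions(precision=4,suppress=True)
im=cv2.cvtColor(cv2.imread('pics/w1.png'),cv2.COLOR_BGR2HSV);W=cam('wrist');T=cam('top')
t=cv2.cvtColor(cv2.imread('pics/top0.png'),cv2.COLOR_BGR2HSV)
def big(m):
    n,l,st,c=cv2.connectedComponentsWithStats(m.astype(np.uint8)); i=1+np.argmax(st[1:,4]); return c[i],st[i]
def btn(h,x0,y0): 
    m=cv2.inRange(h,(8,180,120),(18,255,255))>0; k=np.zeros_like(m);k[y0-40:y0+40,x0-40:x0+40]=1; return big(m&k)
b,st=btn(im,318,46);bt,st2=btn(t,190,207);print(b,st,bt,st2)
print('button',onz(W,[b],.222),onz(T,[bt],.222),tri([W,T],[b,bt]))
# mouth rim: darkest blob
v=im[:,:,2].copy(); m=np.zeros(v.shape,bool); m[120:230,240:370]=1
for th in (14,20,26,32):
    c,s=big((v<th)&m);print(th,c,s)
print('mouth man',onz(W,[(302.7,171)],.254), tri([W,T],[(302.7,171),(208,247)]))
red=(cv2.inRange(im,(0,180,120),(4,255,255))>0); c,s=big(red);print('mark',c,s,onz(W,[c],.2))
```

```text
[316.8056  41.9335] [303  30  30  31 391] [187.9451 205.5275] [183 201  11  10  91]
button [[0.6166 0.2733 0.222 ]] [[0.6145 0.2705 0.222 ]] [0.6186 0.2748 0.207 ]
14 [302.0917 176.1256] [ 255  142   82   71 2738]
20 [307.9728 166.0837] [ 255  120  100   93 5554]
26 [309.0576 163.9692] [ 255  120  100   93 6230]
32 [308.727  163.9283] [ 255  120  100   93 6399]
mouth man [[0.5149 0.2398 0.254 ]] [0.5179 0.2356 0.2482]
mark [298.7419 221.1935] [296 214   6  15  62] [[0.4555 0.221  0.2   ]]
```

Run:
```python
from h import *
np.set_printoptions(precision=4,suppress=True)
B=cv2.imread('pics/w1.png');im=cv2.cvtColor(B,cv2.COLOR_BGR2HSV);W=cam('wrist')
v=im[:,:,2]; m=((v<60)*255).astype(np.uint8); k=np.zeros_like(m);k[105:225,245:365]=255
m=cv2.morphologyEx(m&k,cv2.MORPH_OPEN,np.ones((5,5)))
c=max(cv2.findContours(m,0,1)[0],key=cv2.contourArea); P=onz(W,c[:,0,:],.207)[:,:2]
# robust circle r=.05
from scipy.optimize import least_squares
r=least_squares(lambda x:np.hypot(*(P-x).T)-.05,[.52,.235],loss='soft_l1',f_scale=.001);print('flange',r.x,np.sort(abs(r.fun))[::30])
b=onz(W,[(318,46)],.222)[0,:2];print('button',b)
mk=np.array([.4555,.221]);d=(b-mk)/np.linalg.norm(b-mk);print(d,np.degrees(np.arctan2(d[1],d[0])),np.linalg.norm(b-mk),'axis pred',b-.107*d)
g=cv2.convertScaleAbs(B[125:225,245:365],alpha=6);cv2.imwrite('pics/w1b.png',cv2.resize(g,None,fx=5,fy=5,interpolation=cv2.INTER_CUBIC))
```

```text
flange [0.5171 0.2378] [0.     0.0006 0.0014 0.002  0.0026 0.0034 0.0042 0.0046 0.005  0.0055
 0.0069 0.0083 0.013 ]
button [0.6141 0.271 ]
[0.9537 0.3008] 17.506867817553232 0.166287660535063 axis pred [0.512  0.2388]
```

View pics/w1b.png

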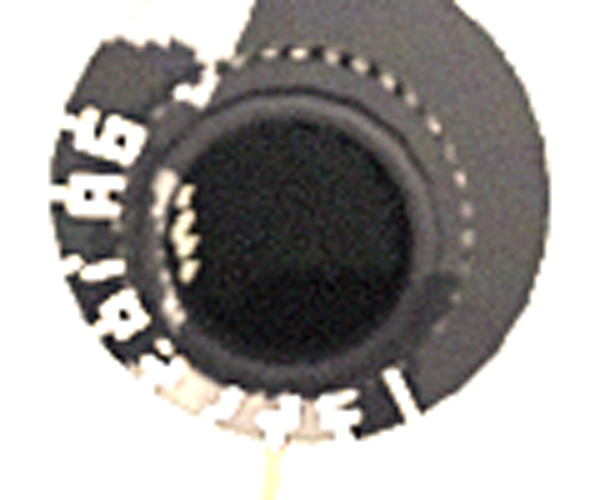

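Enlarged, the mouth's rim is centred at about (304,172) in the full wrist picture, which puts the axis near (0.5145, 0.238).

```bash
python3 -c "
from h import *
print(delta([.5145,.238,.215]).round(4))"
```

```text
[ 0.0213 -0.013   0.1453]
```

Request:
apply_moves:
  moves:
    - [0.021, -0.013, 0, 0, 0, 0]
    - [0.021, -0.013, 0, 0, 0, 0]
    - [0.021, -0.013, 0.04, 0, 0, 0]
    - [0.021, -0.013, 0.08, 0, 0, 0]
    - [0.021, -0.013, 0.11, 0, 0, 0]
    - [0.021, -0.013, 0.13, 0, 0, 0]
    - [0.021, -0.013, 0.145, 0, 0, 0]
    - [0.021, -0.013, 0.145, 0, 0, 0]

```text
time: 3.4
ee_pos: [0.5131, 0.2393, 0.2148]
tcp_rot: [[0.908, 0.418, -0.002], [0.418, -0.908, -0.001], [-0.002, 0.0, -1.0]]
wrist_force: [0.3, -0.7, 0.1]
finger_gap: 0.0921
gripper_force: 0.0
```

Request:
apply_moves:
  moves:
    - [0, 0, 0, 0, 0, 0]
    - [0, 0, 0, 0, 0, 0]
    - [0, 0, 0, 0, 0, 0]
    - [0, 0, 0, 0, 0, 0]
    - [0, 0, 0, 0, 0, 0]
    - [0, 0, 0, 0, 0, 0]
    - [0, 0, 0, 0, 0, 0]
    - [0, 0, 0, 0, 0, 0]
  fingers: 1
  newtons: 30

```text
time: 4.4
ee_pos: [0.514, 0.24, 0.2161]
tcp_rot: [[0.908, 0.419, 0.001], [0.419, -0.908, -0.001], [0.001, 0.001, -1.0]]
wrist_force: [0.4, -2.8, 6.0]
finger_gap: 0.0614
gripper_force: 30.0
```

Request:
apply_moves:
  moves:
    - [0, 0, 0, 0, 0, -9]
    - [0, 0, 0, 0, 0, -18]
    - [0, 0, 0, 0, 0, -27]
    - [0, 0, 0, 0, 0, -36]
    - [0, 0, 0, 0, 0, -45]
    - [0, 0, 0, 0, 0, -54]
    - [0, 0, 0, 0, 0, -62]
    - [0, 0, 0, 0, 0, -69]
    - [0, 0, 0, 0, 0, -69]
    - [0, 0, 0, 0, 0, -69]

```text
time: 5.65
ee_pos: [0.5131, 0.2406, 0.2161]
tcp_rot: [[-0.066, 0.998, -0.001], [0.998, 0.066, -0.0], [-0.0, -0.001, -1.0]]
wrist_force: [-1.5, -4.0, 7.0]
finger_gap: 0.0612
gripper_force: 30.0
```

Request:
apply_moves:
  moves:
    - [0, 0, 0, 0, 0, 0]
    - [0, 0, 0, 0, 0, 0]
    - [0, 0, 0, 0, 0, 0]
    - [0, 0, 0, 0, 0, 0]
    - [0, 0, 0, 0, 0, 0]
  fingers: 0

```text
time: 6.28
ee_pos: [0.5134, 0.2406, 0.2155]
tcp_rot: [[-0.066, 0.998, -0.0], [0.998, 0.066, 0.0], [0.0, -0.0, -1.0]]
wrist_force: [-0.3, -0.8, -0.1]
finger_gap: 0.0921
gripper_force: 0.0
```

Request:
apply_moves:
  moves:
    - [0, 0, -0.05, 0, 0, 0]
    - [0, 0, -0.1, 0, 0, 0]
    - [0, 0, -0.145, 0, 0, 0]
    - [-0.03, 0, -0.145, 0, 0, 8]
    - [-0.03, 0, -0.145, 0, 0, 18]
    - [-0.03, 0, -0.145, 0, 0, 26]
    - [-0.03, 0, -0.145, 0, 0, 34]
    - [-0.03, 0, -0.145, 0, 0, 43]
    - [-0.03, 0, -0.145, 0, 0, 43]

```text
time: 7.4
ee_pos: [0.5154, 0.2107, 0.3606]
tcp_rot: [[0.631, 0.776, 0.0], [0.776, -0.631, -0.0], [-0.0, 0.0, -1.0]]
wrist_force: [-0.2, -0.5, -0.4]
finger_gap: 0.0918
gripper_force: 0.0
```

Run:
```python
from h import *
s=robot.read_state();a=save('wrist','pics/w2.png')
print({k:np.round(s[k],3).tolist() for k in('time','qpos','ee_pos','tcp_rot','wrist_force')})
W=cam('wrist',s);c=proj(W,[.514,.239,.21])[0].astype(int);print(c)
x0=max(0,c[0]-75);y0=max(0,c[1]-50)
im=cv2.imread('pics/w2.png');z=im[y0:y0+110,x0:x0+150]
cv2.imwrite('pics/w2z.png',cv2.resize(cv2.convertScaleAbs(z,alpha=2),None,fx=5,fy=5,interpolation=cv2.INTER_CUBIC))
```

```text
{'time': 7.4, 'qpos': [0.15, 0.282, -0.737, 1.61, 0.194, 1.325, -1.298], 'ee_pos': [0.515, 0.211, 0.361], 'tcp_rot': [[0.631, 0.776, 0.0], [0.776, -0.631, -0.0], [-0.0, 0.0, -1.0]], 'wrist_force': [-0.22, -0.52, -0.448]}
[300 164]
```

View pics/w2z.png

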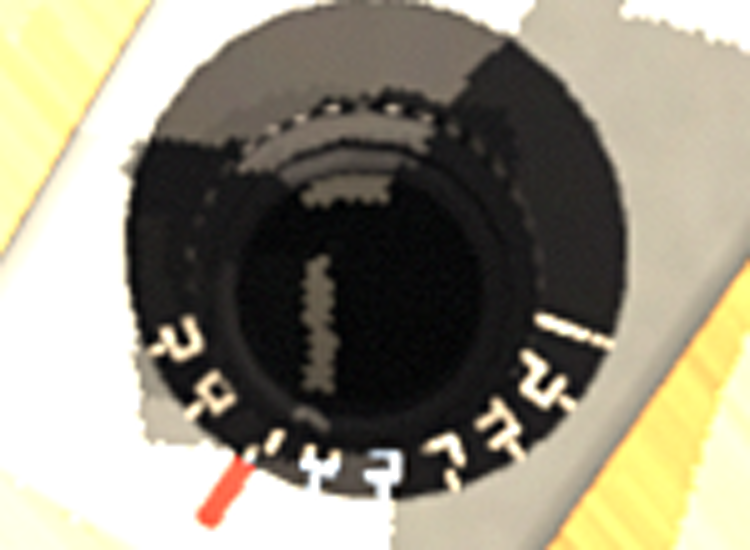

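The zoom shows the tick of 7 (at 250,458) lined up with the red mark (245,465), so the collar is set to 7. Next is the lid.

Run:
```python
from h import *
print(delta([.69,.037,.17]).round(4))
import json
s=dict(tcp_rot=[[.909,.416,0],[.416,-.909,-.001],[-.001,.001,-1]],ee_pos=[.501,.217,.36])
W1=cam('wrist',s);W2=cam('wrist')
print(tri([W1,W2],[(304.4,172.2),(297,170.6)]),onz(W1,[(304.4,172.2)],.254),onz(W2,[(297,170.6)],.254))
```

```text
[-0.025   0.245   0.1906]
[0.5067255  0.23654663 0.20486547] [[0.51495795 0.23778469 0.254     ]] [[0.51451676 0.24052239 0.254     ]]
```

Request:
apply_moves:
  moves:
    - [-0.025, 0.06, 0, 0, 0, 5]
    - [-0.025, 0.12, 0, 0, 0, 10]
    - [-0.025, 0.18, 0, 0, 0, 17]
    - [-0.025, 0.245, 0, 0, 0, 17]
    - [-0.025, 0.245, 0.06, 0, 0, 17]
    - [-0.025, 0.245, 0.12, 0, 0, 17]
    - [-0.025, 0.245, 0.17, 0, 0, 17]
    - [-0.025, 0.245, 0.19, 0, 0, 17]
    - [-0.025, 0.245, 0.19, 0, 0, 17]
    - [-0.025, 0.245, 0.19, 0, 0, 17]
  fingers: 0.4

```text
time: 8.7
ee_pos: [0.6911, 0.0368, 0.1731]
tcp_rot: [[0.831, 0.557, 0.004], [0.557, -0.831, 0.001], [0.004, 0.002, -1.0]]
wrist_force: [-0.1, 1.8, 0.3]
finger_gap: 0.0551
gripper_force: 0.0
```

```bash
cat >> h.py <<'E'
import json
def snap(f):
    s=robot.read_state(); s={k:(v if np.isscalar(v) else np.array(v).tolist()) for k,v in s.items()}
    json.dump(s,open(f+'.json','w')); save('wrist',f+'.png'); return s
def load(f):
    return cv2.imread(f+'.png'),cam('wrist',json.load(open(f+'.json')))
E
python3 - <<'E'
from h import *
s=snap('pics/w3');print(s['ee_pos'],s['tcp_rot'],s['qpos'])
T=cam('top');W=cam('wrist',s)
im=cv2.imread('pics/w3.png')
print('lid knob expected px',proj(W,[.69,.037,.037]))
E
```

```text
[0.691055992314672, 0.036781929299534874, 0.17314715079411258] [[0.8307535454346321, 0.5566266165639768, 0.00391873453147097], [0.5566290540910218, -0.8307609796853082, 0.0005392346811675723], [0.003555684114603692, 0.0017333103722852379, -0.9999921763422103]] [0.2471014333617592, 0.6435250724415496, -0.5269436218994731, 1.501276607571605, 0.3480864631637042, 1.0869073478290685, -1.3349807842556796]
lid knob expected px [[318.77899478 190.6524722 ]]
```

View pics/w3.png

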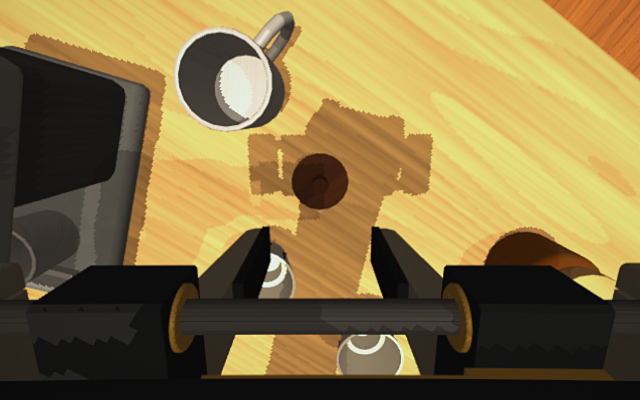

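The lid's disc is centred at about (320,181). The jug is at (225,78), well clear of the lid.

Run:
```python
from h import *
np.set_printoptions(precision=4,suppress=True)
im,W=load('pics/w3')
v=cv2.cvtColor(im,cv2.COLOR_BGR2HSV)[:,:,2]
m=((v<85)*255).astype(np.uint8);k=np.zeros_like(m);k[140:220,280:360]=255
c=max(cv2.findContours(m&k,0,1)[0],key=cv2.contourArea)
P=onz(W,c[:,0,:],.015)[:,:2]; ctr,r=cv2.minEnclosingCircle(P.astype(np.float32));print(ctr,r)
(e,ax,_)=cv2.fitEllipse(c);print(e,ax,onz(W,[e],.015))
# w1 view
im1=cv2.imread('pics/w1.png');W1=cam('wrist',dict(tcp_rot=[[.909,.416,0],[.416,-.909,-.001],[-.001,.001,-1]],ee_pos=[.5005,.2173,.36]))
v=cv2.cvtColor(im1,cv2.COLOR_BGR2HSV)[:,:,2];m=((v<85)*255).astype(np.uint8);k=np.zeros_like(m);k[65:117,458:512]=255
c=max(cv2.findContours(m&k,0,1)[0],key=cv2.contourArea);e1,ax1,_=cv2.fitEllipse(c);print(e1,ax1,onz(W1,[e1],.015),tri([W,W1],[e,e1]))
g=im[140:220,280:360];cv2.imwrite('pics/w3z.png',cv2.resize(cv2.convertScaleAbs(g,alpha=3),None,fx=5,fy=5,interpolation=cv2.INTER_CUBIC))
```

```text
(0.693981945514679, 0.03922140970826149) 0.02857695333659649
(319.3294372558594, 181.05203247070312) (54.438941955566406, 54.79658126831055) [[0.6945 0.0394 0.015 ]]
(483.0181579589844, 92.26544189453125) (11.936321258544922, 18.82266616821289) [[0.6928 0.04   0.015 ]] [0.6938 0.0388 0.0115]
```

View pics/w3z.png

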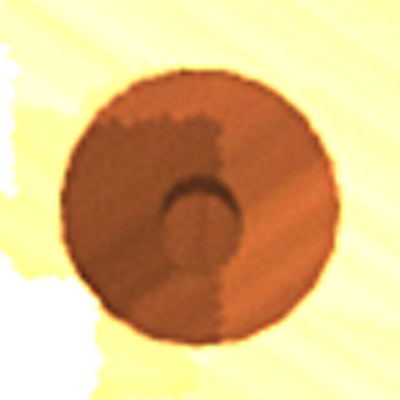

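The zoom shows the knob's top at (320,187), concentric with a disc at (0.694, 0.039).

```bash
python3 -c "
from h import *
print(delta([.694,.0392,.018]).round(4)); im,W=load('pics/w3'); print(onz(W,[(320.2,186.6)],.037))"
```

```text
[ 0.0032 -0.0008  0.1554]
[[0.69400924 0.03806667 0.037     ]]
```

Request:
apply_moves:
  moves:
    - [0.003, 0, 0.05, 0, 0, 0]
    - [0.003, 0, 0.1, 0, 0, 0]
    - [0.003, 0, 0.135, 0, 0, 0]
    - [0.003, 0, 0.15, 0, 0, 0]
    - [0.003, 0, 0.155, 0, 0, 0]
    - [0.003, 0, 0.155, 0, 0, 0]

```text
time: 9.5
ee_pos: [0.6932, 0.0382, 0.0172]
tcp_rot: [[0.831, 0.556, 0.002], [0.556, -0.831, 0.0], [0.002, 0.001, -1.0]]
wrist_force: [-0.6, -0.4, -0.4]
finger_gap: 0.0555
gripper_force: 0.0
```

Request:
apply_moves:
  moves:
    - [0, 0, 0, 0, 0, 0]
    - [0, 0, 0, 0, 0, 0]
    - [0, 0, 0, 0, 0, 0]
    - [0, 0, 0, 0, 0, 0]
    - [0, 0, 0, 0, 0, 0]
    - [0, 0, 0, 0, 0, 0]
  fingers: 1
  newtons: 15

```text
time: 10.25
ee_pos: [0.6921, 0.0379, 0.0157]
tcp_rot: [[0.831, 0.556, 0.0], [0.556, -0.831, -0.0], [0.0, 0.0, -1.0]]
wrist_force: [-0.6, 0.6, 1.1]
finger_gap: 0.0152
gripper_force: 15.0
```

Request:
apply_moves:
  moves:
    - [0, 0, -0.04, 0, 0, 0]
    - [0, 0, -0.1, 0, 0, 0]
    - [0, 0, -0.16, 0, 0, 0]
    - [0, 0, -0.22, 0, 0, 0]
    - [0, 0, -0.28, 0, 0, 0]
    - [0, 0, -0.32, 0, 0, 0]
    - [0, 0, -0.32, 0, 0, 0]

```text
time: 11.12
ee_pos: [0.6934, 0.0387, 0.3398]
tcp_rot: [[0.831, 0.556, 0.007], [0.556, -0.831, 0.001], [0.006, 0.003, -1.0]]
wrist_force: [-0.2, -0.3, -1.9]
finger_gap: 0.0158
gripper_force: 15.0
```

Run:
```python
from h import *
print(delta([.514,.239,.36]).round(4))
```

```text
[-0.0375 -0.2662 -0.0214]
```

Request:
apply_moves:
  moves:
    - [-0.038, -0.06, -0.02, 0, 0, 0]
    - [-0.038, -0.12, -0.02, 0, 0, 0]
    - [-0.038, -0.18, -0.02, 0, 0, 0]
    - [-0.038, -0.24, -0.02, 0, 0, 0]
    - [-0.038, -0.266, -0.02, 0, 0, 0]
    - [-0.038, -0.266, -0.02, 0, 0, 0]
    - [-0.038, -0.266, -0.02, 0, 0, 0]

```text
time: 12.0
ee_pos: [0.5132, 0.2362, 0.3545]
tcp_rot: [[0.832, 0.555, -0.001], [0.555, -0.832, -0.001], [-0.002, 0.0, -1.0]]
wrist_force: [0.8, -0.9, -0.2]
finger_gap: 0.0151
gripper_force: 15.0
```

Run:
```python
from h import *
s=snap('pics/w4');print(s['ee_pos'],s['tcp_rot'][0],delta([.5137,.239,.262]).round(4))
W=cam('wrist',s)
print(proj(W,[[.5145,.239,.254],[.5145,.239,.207]]))
im=cv2.imread('pics/w4.png');cv2.imwrite('pics/w4z.png',cv2.resize(cv2.convertScaleAbs(im[100:260,220:420],alpha=2),None,fx=3.7,fy=3.7,interpolation=cv2.INTER_CUBIC))
```

```text
[0.5131839079895673, 0.23620440309464777, 0.35448646922409877] [0.8321265602356842, 0.5545844867735392, -0.0011978232166750678] [ 0.0021 -0.0024  0.0926]
[[317.83612716 195.17146638]
 [318.14747691 183.99810695]]
```

View pics/w4z.png

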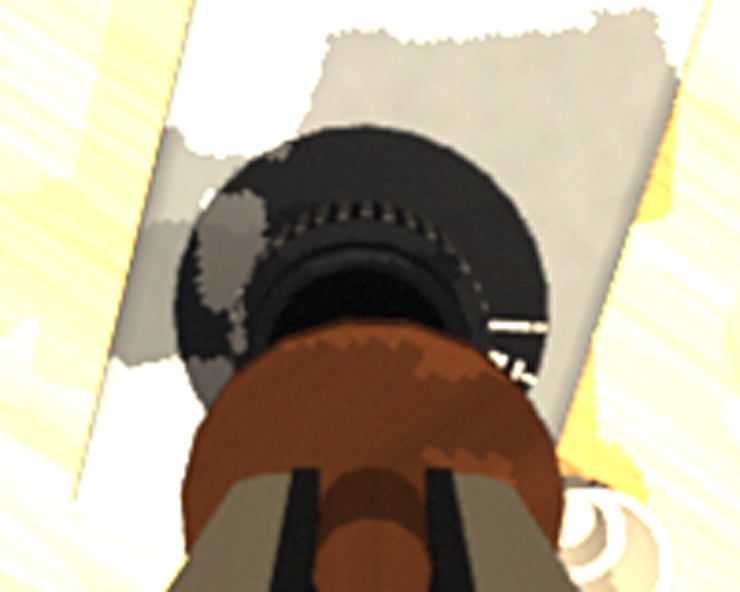

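The collar flange shows at zoomed columns 175–549, within 1 px of where I predicted it sideways. The held lid is level, so I'll lower it.

Request:
apply_moves:
  moves:
    - [0, -0.002, 0.03, 0, 0, 0]
    - [0, -0.002, 0.06, 0, 0, 0]
    - [0, -0.002, 0.078, 0, 0, 0]
    - [0, -0.002, 0.083, 0, 0, 0]
    - [0, -0.002, 0.087, 0, 0, 0]
    - [0, -0.002, 0.09, 0, 0, 0]
    - [0, -0.002, 0.092, 0, 0, 0]
    - [0, -0.002, 0.092, 0, 0, 0]

```text
time: 13.05
ee_pos: [0.5114, 0.2396, 0.2637]
tcp_rot: [[0.831, 0.556, 0.0], [0.556, -0.831, -0.0], [0.0, 0.0, -1.0]]
wrist_force: [0.1, 0.2, -0.5]
finger_gap: 0.0157
gripper_force: 15.0
```

Request:
apply_moves:
  moves:
    - [0.001, 0, 0.001, 0, 0, 0]
    - [0.001, 0, 0.002, 0, 0, 0]
    - [0.001, 0, 0.003, 0, 0, 0]
    - [0.001, 0, 0.003, 0, 0, 0]

```text
time: 13.55
ee_pos: [0.5122, 0.2402, 0.2606]
tcp_rot: [[0.831, 0.556, 0.0], [0.556, -0.831, 0.0], [0.0, 0.0, -1.0]]
wrist_force: [0.4, -0.7, 0.2]
finger_gap: 0.0158
gripper_force: 15.0
```

Request:
apply_moves:
  moves:
    - [0, 0, 0.001, 0, 0, 0]
    - [0, 0, 0.002, 0, 0, 0]
    - [0, 0, 0.003, 0, 0, 0]
    - [0, 0, 0.003, 0, 0, 0]

```text
time: 14.05
ee_pos: [0.5123, 0.2402, 0.2604]
tcp_rot: [[0.831, 0.556, 0.002], [0.556, -0.831, -0.001], [0.001, 0.002, -1.0]]
wrist_force: [-5.2, -3.8, 16.5]
finger_gap: 0.0151
gripper_force: 15.4
```

Request:
apply_moves:
  moves:
    - [0, 0, -0.0015, 0, 0, 0]
    - [0, 0, -0.0015, 0, 0, 0]
    - [0, 0, -0.0015, 0, 0, 0]
    - [0, 0, -0.0015, 0, 0, 0]
    - [0, 0, -0.0015, 0, 0, 0]
  fingers: 0.4

```text
time: 14.68
ee_pos: [0.5131, 0.24, 0.2596]
tcp_rot: [[0.832, 0.555, 0.002], [0.555, -0.832, 0.001], [0.002, 0.0, -1.0]]
wrist_force: [1.9, 0.4, 2.9]
finger_gap: 0.0553
gripper_force: 1.1
```

Request:
apply_moves:
  moves:
    - [0, 0, -0.03, 0, 0, 0]
    - [0, 0, -0.08, 0, 0, 0]
    - [-0.03, 0, -0.1, 0, 0, 0]
    - [-0.03, 0, -0.1, 0, 0, 0]
  fingers: 1

```text
time: 15.18
ee_pos: [0.4866, 0.2238, 0.3604]
tcp_rot: [[0.831, 0.556, 0.003], [0.556, -0.831, 0.0], [0.002, 0.001, -1.0]]
wrist_force: [0.2, -0.7, -0.6]
finger_gap: 0.0168
gripper_force: 0.0
```

Run:
```python
from h import *
np.set_printoptions(precision=4,suppress=True)
s=snap('pics/w5');W=cam('wrist',s);im,_=load('pics/w5');print(s['ee_pos'])
h=cv2.cvtColor(im,cv2.COLOR_BGR2HSV)
m=cv2.inRange(h,(5,180,100),(22,255,255));p=proj(W,[[.614,.271,.222],[.513,.239,.260]]).astype(int);print(p)
k=np.zeros_like(m);x,y=p[0];k[max(0,y-30):y+30,x-30:x+30]=255
c=max(cv2.findContours(m&k,0,1)[0],key=cv2.contourArea);print(cv2.boundingRect(c),cv2.fitEllipse(c),onz(W,[cv2.fitEllipse(c)[0]],.222))
x,y=p[1];cv2.imwrite('pics/w5z.png',cv2.resize(cv2.convertScaleAbs(im[:260,200:460],alpha=1.5),None,fx=2.2,fy=2.2))
```

```text
[0.4865693312673716, 0.22377310513423854, 0.3604419315467977]
[[356  38]
 [322 162]]
(342, 22, 30, 32) ((356.2108459472656, 37.42998123168945), (28.772621154785156, 31.435100555419922), 10.469583511352539) [[0.6142 0.2717 0.222 ]]
```

View pics/w5z.png

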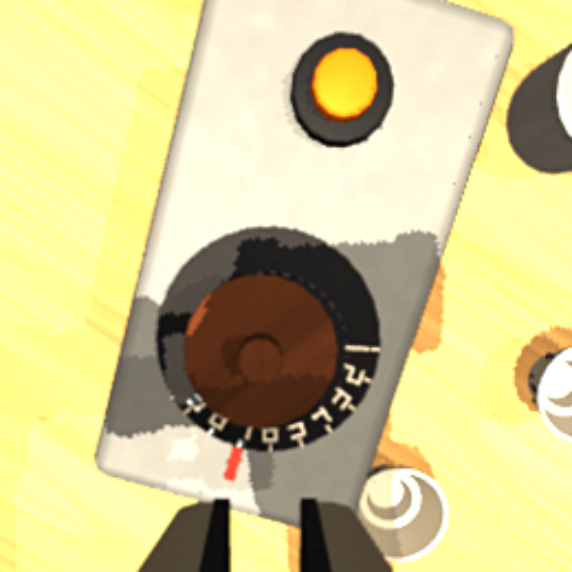

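The lid is seated centrally and level, the collar still reads 7, and the button is at (0.6142, 0.2717).

```bash
python3 -c "
from h import *
print(delta([.6142,.2717,.235]).round(4))"
```

```text
[0.1325 0.0307 0.1243]
```

Request:
apply_moves:
  moves:
    - [0.06, 0.015, 0, 0, 0, 0]
    - [0.12, 0.031, 0, 0, 0, 0]
    - [0.1325, 0.031, 0, 0, 0, 0]
    - [0.1325, 0.031, 0.05, 0, 0, 0]
    - [0.1325, 0.031, 0.1, 0, 0, 0]
    - [0.1325, 0.031, 0.12, 0, 0, 0]
    - [0.1325, 0.031, 0.12, 0, 0, 0]
    - [0.1325, 0.031, 0.12, 0, 0, 0]
  fingers: 1

```text
time: 16.23
ee_pos: [0.6155, 0.2723, 0.2412]
tcp_rot: [[0.831, 0.556, 0.003], [0.556, -0.831, 0.002], [0.003, 0.0, -1.0]]
wrist_force: [0.8, -0.2, 0.5]
finger_gap: 0.0004
gripper_force: 0.0
```

```bash
python3 -c "
from h import *
print(robot.read_state()['ee_pos'],delta([.6142,.2717,.222]).round(4))"
```

```text
[0.61545413 0.2722632  0.241232  ] [-0.0014 -0.0002  0.0192]
```

Request:
apply_moves:
  moves:
    - [0, 0, 0.016, 0, 0, 0]
    - [0, 0, 0.026, 0, 0, 0]
    - [0, 0, 0.026, 0, 0, 0]
    - [0, 0, 0.026, 0, 0, 0]

```text
time: 16.73
ee_pos: [0.6154, 0.2719, 0.2163]
tcp_rot: [[0.831, 0.556, 0.004], [0.556, -0.831, 0.001], [0.003, 0.001, -1.0]]
wrist_force: [-3.2, -1.4, 13.7]
finger_gap: 0.0006
gripper_force: 7.3
```

Request:
apply_moves:
  moves:
    - [0, 0, 0, 0, 0, 0]
    - [0, 0, 0, 0, 0, 0]
    - [0, 0, 0, 0, 0, 0]
    - [0, 0, 0, 0, 0, 0]
    - [0, 0, 0, 0, 0, 0]
    - [0, 0, 0, 0, 0, 0]
    - [0, 0, 0, 0, 0, 0]
    - [0, 0, 0, 0, 0, 0]

```text
time: 17.73
ee_pos: [0.6154, 0.2719, 0.2163]
tcp_rot: [[0.831, 0.556, 0.004], [0.556, -0.831, 0.001], [0.003, 0.001, -1.0]]
wrist_force: [-2.9, -1.7, 14.8]
finger_gap: 0.0004
gripper_force: 7.3
```

Request:
apply_moves:
  moves:
    - [0, 0, 0, 0, 0, 0]
    - [0, 0, 0, 0, 0, 0]
    - [0, 0, 0, 0, 0, 0]
    - [0, 0, 0, 0, 0, 0]
    - [0, 0, 0, 0, 0, 0]
    - [0, 0, -0.04, 0, 0, 0]
    - [0, 0, -0.1, 0, 0, 0]
    - [0, 0, -0.14, 0, 0, 0]

```text
time: 18.73
ee_pos: [0.6148, 0.2717, 0.3556]
tcp_rot: [[0.831, 0.556, 0.002], [0.556, -0.831, 0.001], [0.002, 0.0, -1.0]]
wrist_force: [0.6, 0.1, -0.1]
finger_gap: 0.0005
gripper_force: 0.0
```

```bash
python3 -c "
from h import *
s=robot.read_state();print(s['time'],s['qpos'],s['ee_pos'],delta([.5,-.02,.36]).round(4))"
```

```text
18.725 [-0.03566728  0.49973954 -0.66071408  1.33331879  0.3032099   1.40664324
 -1.66578119] [0.61484233 0.27167664 0.3556392 ] [-0.2577  0.1785 -0.0049]
```

```bash
cat >> h.py <<'E'
def circ(im,C,p,z,r=.034,w=None,smax=70,vmin=40):
    "rim circle near pixel p, points cast on plane z (im BGR)"
    h=cv2.cvtColor(im,cv2.COLOR_BGR2HSV); m=((h[:,:,1]<smax)&(h[:,:,2]>vmin)).astype(np.uint8)*255
    k=np.zeros_like(m); cv2.circle(k,tuple(int(v) for v in p),int(w),255,-1); m=cv2.morphologyEx(m&k,cv2.MORPH_CLOSE,np.ones((5,5)))
    cs=cv2.findContours(m,0,1)[0]
    if not cs: return None
    c=cv2.convexHull(max(cs,key=cv2.contourArea)); P=onz(C,c[:,0,:],z)[:,:2].astype(np.float32)
    x,rr=cv2.minEnclosingCircle(P); e=cv2.fitEllipse(c); return np.round(x,4),round(rr,4),np.round(e[0],1),np.round(e[1],1)
def topcups(z=.062):
    im=cv2.cvtColor(robot.get_image('top'),cv2.COLOR_RGB2BGR);cv2.imwrite('pics/t.png',im);C=cam('top')
    for n,X in CUPS.items():
        print(n,circ(im,C,proj(C,[*X,z])[0],z,w=28,smax=95,vmin=60))
CUPS=dict(A=(.591,.035),B=(.581,-.095),C=(.433,.057),D=(.437,-.08))
E
python3 - <<'E'
from h import *
topcups()
im=cv2.imread('pics/t.png')
C=cam('top');print('c0',circ(im,C,proj(C,[.497,-.319,.068])[0],.068,w=22,smax=95,vmin=60))
h=cv2.cvtColor(im,cv2.COLOR_BGR2HSV)
for p in ((308,205),(297,213),(300,240),(340,240),(453,231),(440,225)): print(p,h[p[1],p[0]])
E
```

```text
A (array([0.5895, 0.0365]), 0.035, array([307.3, 213.8]), array([28.6, 28.7]))
B (array([ 0.5804, -0.0972]), 0.0355, array([362.9, 209.4]), array([28.5, 29.1]))
C (array([0.4513, 0.0902]), 0.0338, array([293.4, 275.5]), array([26.9, 29.8]))
D (array([ 0.4356, -0.0815]), 0.0352, array([366.6, 270.9]), array([29.7, 30.3]))
c0 (array([ 0.4956, -0.3219]), 0.0356, array([462.5, 229.6]), array([28.6, 29.9]))
(308, 205) [ 18  66 101]
(297, 213) [20 67 99]
(300, 240) [ 25 118 169]
(340, 240) [ 26 114 168]
(453, 231) [ 74  18 186]
(440, 225) [ 11 187  82]
```

Top detection is clean for all four used cups. Cup C now reads (0.451, 0.090), so it seems to have been knocked. I'll start with cup A.

```bash
python3 -c "
from h import *
print(delta([.5895,.0365,.17]).round(4))"
```

```text
[-0.1555  0.1813  0.1899]
```

Request:
apply_moves:
  moves:
    - [-0.05, 0.06, -0.01, 0, 0, 0]
    - [-0.1, 0.12, -0.01, 0, 0, 0]
    - [-0.1555, 0.17, -0.01, 0, 0, 0]
    - [-0.1555, 0.181, -0.01, 0, 0, 0]
    - [-0.1555, 0.181, 0.05, 0, 0, 0]
    - [-0.1555, 0.181, 0.11, 0, 0, 0]
    - [-0.1555, 0.181, 0.16, 0, 0, 0]
    - [-0.1555, 0.181, 0.185, 0, 0, 0]
    - [-0.1555, 0.181, 0.185, 0, 0, 0]
    - [-0.1555, 0.181, 0.185, 0, 0, 0]
  fingers: 0
  newtons: 15

```text
time: 20.02
ee_pos: [0.5868, 0.0347, 0.1691]
tcp_rot: [[0.831, 0.556, 0.002], [0.556, -0.831, 0.0], [0.001, 0.001, -1.0]]
wrist_force: [-0.8, -1.2, -0.1]
finger_gap: 0.0922
gripper_force: 0.0
```

Run:
```python
from h import *
s=snap('pics/w6');im,W=load('pics/w6');p=proj(W,[.5895,.0365,.062])[0];print(s['ee_pos'],p)
r=circ(im,W,p,.062,w=85,smax=95,vmin=60);print(r,'tri',tri([W,cam('top')],[r[2],(307.3,213.8)]))
x,y=r[0];print('to grasp',delta([x,y,.042]).round(4))
topcups()
```

```text
[0.5867695080557722, 0.034696655752474895, 0.1691001737285388] [319.73386719 193.06182807]
(array([0.589 , 0.0369]), 0.0337, array([319.2, 192. ]), array([75.2, 77.6])) tri [0.58968884 0.03683325 0.05967242]
to grasp [ 0.0026 -0.0009  0.1275]Traceback (most recent call last):
  File "<stdin>", line 5, in <module>
  File "h.py", line 47, in topcups
    print(n,circ(im,C,proj(C,[*X,z])[0],z,w=28,smax=95,vmin=60))
            ~~~~^^^^^^^^^^^^^^^^^^^^^^^^^^^^^^^^^^^^^^^^^^^^^^^
  File "h.py", line 43, in circ
    x,rr=cv2.minEnclosingCircle(P); e=cv2.fitEllipse(c); return np.round(x,4),round(rr,4),np.round(e[0],1),np.round(e[1],1)
                                      ~~~~~~~~~~~~~~^^^
cv2.error: OpenCV(4.12.0) /io/opencv/modules/imgproc/src/shapedescr.cpp:361: error: (-201:Incorrect size of input array) There should be at least 5 points to fit the ellipse in function 'fitEllipseNoDirect'
```

View pics/w6.png

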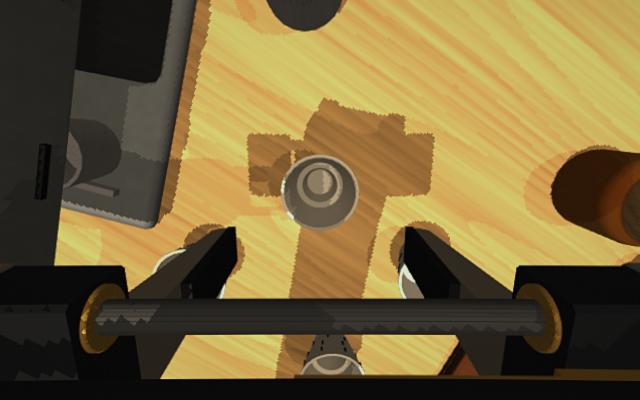

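The wrist view shows cup A's rim centred at (319,192), which matches the top camera within 1 mm. The triangulated rim height is 0.060.

Request:
apply_moves:
  moves:
    - [0.003, -0.001, 0.04, 0, 0, 0]
    - [0.003, -0.001, 0.08, 0, 0, 0]
    - [0.003, -0.001, 0.11, 0, 0, 0]
    - [0.003, -0.001, 0.122, 0, 0, 0]
    - [0.003, -0.001, 0.1275, 0, 0, 0]
    - [0.003, -0.001, 0.1275, 0, 0, 0]

```text
time: 20.88
ee_pos: [0.5888, 0.0371, 0.0415]
tcp_rot: [[0.831, 0.556, 0.002], [0.556, -0.831, 0.0], [0.001, 0.001, -1.0]]
wrist_force: [0.0, -0.9, -0.4]
finger_gap: 0.0919
gripper_force: 0.0
```

Request:
apply_moves:
  moves:
    - [0, 0, 0, 0, 0, 0]
    - [0, 0, 0, 0, 0, 0]
    - [0, 0, 0, 0, 0, 0]
    - [0, 0, 0, 0, 0, 0]
    - [0, 0, 0, 0, 0, 0]
  fingers: 1

```text
time: 21.5
ee_pos: [0.5885, 0.0368, 0.041]
tcp_rot: [[0.831, 0.556, 0.001], [0.556, -0.831, -0.0], [0.001, 0.001, -1.0]]
wrist_force: [0.6, -1.0, 3.8]
finger_gap: 0.0653
gripper_force: 14.9
```

Request:
apply_moves:
  moves:
    - [0, 0, -0.02, 0, 0, 0]
    - [0, 0, -0.06, 0, 0, 0]
    - [0, 0, -0.12, 0, 0, 0]
    - [0, 0, -0.18, 0, 0, 0]
    - [0, 0, -0.22, 0, 0, 0]
    - [0, 0, -0.22, 0, 0, 0]

```text
time: 22.25
ee_pos: [0.5895, 0.0379, 0.265]
tcp_rot: [[0.831, 0.557, 0.007], [0.557, -0.831, 0.0], [0.006, 0.004, -1.0]]
wrist_force: [-0.5, -0.2, -1.8]
finger_gap: 0.065
gripper_force: 15.0
```

```bash
sed -i 's/    c=cv2.convexHull(max/    if max(map(len,cs))<9: return None\n    c=cv2.convexHull(max/' h.py; python3 -c "
from h import *
s=robot.read_state();print(s['ee_pos'],delta([.4956,-.3219,.26]).round(4))
snap('pics/w7')
topcups()
im=cv2.imread('pics/t.png');C=cam('top');print('c0',circ(im,C,proj(C,[.497,-.319,.068])[0],.068,w=22,smax=95,vmin=60))"
```

```text
[0.58946952 0.03785735 0.26496642] [-0.2783  0.2466  0.0043]Traceback (most recent call last):
  File "<string>", line 5, in <module>
    topcups()
    ~~~~~~~^^
  File "h.py", line 48, in topcups
    print(n,circ(im,C,proj(C,[*X,z])[0],z,w=28,smax=95,vmin=60))
            ~~~~^^^^^^^^^^^^^^^^^^^^^^^^^^^^^^^^^^^^^^^^^^^^^^^
  File "h.py", line 44, in circ
    x,rr=cv2.minEnclosingCircle(P); e=cv2.fitEllipse(c); return np.round(x,4),round(rr,4),np.round(e[0],1),np.round(e[1],1)
                                      ~~~~~~~~~~~~~~^^^
cv2.error: OpenCV(4.12.0) /io/opencv/modules/imgproc/src/shapedescr.cpp:361: error: (-201:Incorrect size of input array) There should be at least 5 points to fit the ellipse in function 'fitEllipseNoDirect'
```

Request:
apply_moves:
  moves:
    - [-0.04, 0.035, 0, 0, 0, 0]
    - [-0.08, 0.07, 0, 0, 0, 0]
    - [-0.12, 0.105, 0, 0, 0, 0]
    - [-0.16, 0.14, 0, 0, 0, 0]
    - [-0.2, 0.177, 0, 0, 0, 0]
    - [-0.24, 0.212, 0, 0, 0, 0]
    - [-0.278, 0.2466, 0, 0, 0, 0]
    - [-0.278, 0.2466, 0, 0, 0, 0]
    - [-0.278, 0.2466, 0, 0, 0, 0]

```text
time: 23.48
ee_pos: [0.4935, -0.3214, 0.2589]
tcp_rot: [[0.831, 0.556, -0.002], [0.556, -0.831, 0.003], [-0.0, -0.004, -1.0]]
wrist_force: [0.3, -0.1, -1.9]
finger_gap: 0.0651
gripper_force: 14.9
```

```bash
sed -i 's/if max(map(len,cs))<9: return None/pass/; s/    P=onz/&/' h.py
python3 - <<'E'
t=open('h.py').read().replace("; P=onz(C,c","\n    if len(c)<6: return None\n    P=onz(C,c");open('h.py','w').write(t)
E
python3 -c "
from h import *
s=robot.read_state();print(s['ee_pos'],delta([.4956,-.3219,.080]).round(4))
topcups();S=cam('side');save('side','pics/s.png');
"
```

```text
[ 0.49347806 -0.3214374   0.25885341] [0.0016 0.0022 0.1788]
A None
B (array([ 0.5803, -0.097 ]), 0.0352, array([362.9, 209.5]), array([28.5, 29. ]))
C (array([0.4517, 0.0892]), 0.0347, array([293.8, 275.3]), array([27.3, 30.6]))
D (array([ 0.4356, -0.0814]), 0.0351, array([366.6, 270.9]), array([29.5, 30.2]))
```

Request:
apply_moves:
  moves:
    - [0.002, 0.002, 0.05, 0, 0, 0]
    - [0.002, 0.002, 0.1, 0, 0, 0]
    - [0.002, 0.002, 0.14, 0, 0, 0]
    - [0.002, 0.002, 0.16, 0, 0, 0]
    - [0.002, 0.002, 0.17, 0, 0, 0]
    - [0.002, 0.002, 0.178, 0, 0, 0]
    - [0.002, 0.002, 0.178, 0, 0, 0]

```text
time: 24.45
ee_pos: [0.4972, -0.3233, 0.0831]
tcp_rot: [[0.831, 0.556, 0.001], [0.556, -0.831, -0.001], [0.0, 0.001, -1.0]]
wrist_force: [-1.4, 0.4, -1.6]
finger_gap: 0.0652
gripper_force: 14.9
```

Request:
apply_moves:
  moves:
    - [0, 0, 0.002, 0, 0, 0]
    - [0, 0, 0.004, 0, 0, 0]
    - [0, 0, 0.006, 0, 0, 0]
    - [0, 0, 0.006, 0, 0, 0]

```text
time: 24.95
ee_pos: [0.4968, -0.3231, 0.0765]
tcp_rot: [[0.831, 0.556, -0.0], [0.556, -0.831, 0.0], [-0.0, -0.0, -1.0]]
wrist_force: [-0.3, 1.0, -2.6]
finger_gap: 0.0654
gripper_force: 14.9
```

Request:
apply_moves:
  moves:
    - [0, 0, 0.001, 0, 0, 0]
    - [0, 0, 0.002, 0, 0, 0]
    - [0, 0, 0.003, 0, 0, 0]
    - [0, 0, 0.0035, 0, 0, 0]

```text
time: 25.45
ee_pos: [0.497, -0.323, 0.0731]
tcp_rot: [[0.831, 0.556, 0.0], [0.556, -0.831, 0.0], [0.0, -0.0, -1.0]]
wrist_force: [0.4, 1.4, 0.3]
finger_gap: 0.0652
gripper_force: 14.9
```

Request:
apply_moves:
  moves:
    - [0, 0, 0.0005, 0, 0, 0]
    - [0, 0, 0.001, 0, 0, 0]
    - [0, 0, 0.001, 0, 0, 0]

```text
time: 25.82
ee_pos: [0.4972, -0.323, 0.073]
tcp_rot: [[0.831, 0.556, 0.0], [0.556, -0.831, -0.0], [0.0, 0.0, -1.0]]
wrist_force: [-2.2, 0.8, 5.5]
finger_gap: 0.0654
gripper_force: 15.0
```

Request:
apply_moves:
  moves:
    - [0, 0, -0.0005, 0, 0, 0]
    - [0, 0, -0.0005, 0, 0, 0]
    - [0, 0, -0.0005, 0, 0, 0]
    - [0, 0, -0.0005, 0, 0, 0]
  fingers: 0

```text
time: 26.32
ee_pos: [0.4969, -0.3232, 0.0724]
tcp_rot: [[0.831, 0.556, -0.0], [0.556, -0.831, 0.0], [-0.0, -0.0, -1.0]]
wrist_force: [0.2, -0.6, -0.5]
finger_gap: 0.0916
gripper_force: 0.0
```

Request:
apply_moves:
  moves:
    - [0, 0, -0.02, 0, 0, 0]
    - [0, 0, -0.07, 0, 0, 0]
    - [0, 0, -0.13, 0, 0, 0]
    - [0, 0, -0.19, 0, 0, 0]
    - [0, 0, -0.19, 0, 0, 0]

```text
time: 26.95
ee_pos: [0.4999, -0.3241, 0.2696]
tcp_rot: [[0.831, 0.556, 0.01], [0.556, -0.831, -0.007], [0.004, 0.011, -1.0]]
wrist_force: [0.1, 0.7, -0.7]
finger_gap: 0.0918
gripper_force: 0.0
```

```bash
cat >> h.py <<'E'
def stack(z,xy=(.4965,-.3225)):
    s=snap('pics/wk');im,W=load('pics/wk');r=circ(im,W,proj(W,[*xy,z])[0],z,w=75,smax=95,vmin=60);print('stack',z,r);return r
E
python3 -c "
from h import *
s=robot.read_state();print(s['ee_pos'],delta([.5803,-.097,.26]).round(4),delta([.5803,-.097,.042]).round(4))
stack(.094)
"
```

```text
[ 0.49985542 -0.32411743  0.26960158] [ 0.1932 -0.1441  0.0089] [ 0.1922 -0.1464  0.2268]
stack 0.094 (array([ 0.4986, -0.3225]), 0.0341, array([315.8, 181.7]), array([62.1, 63.2]))
```

Request:
apply_moves:
  moves:
    - [0.05, -0.037, 0, 0, 0, 0]
    - [0.1, -0.074, 0, 0, 0, 0]
    - [0.15, -0.11, 0.02, 0, 0, 0]
    - [0.193, -0.145, 0.06, 0, 0, 0]
    - [0.193, -0.145, 0.12, 0, 0, 0]
    - [0.193, -0.145, 0.15, 0, 0, 0]
    - [0.193, -0.145, 0.15, 0, 0, 0]
    - [0.193, -0.145, 0.15, 0, 0, 0]

```text
time: 28.0
ee_pos: [0.5772, -0.0953, 0.1135]
tcp_rot: [[0.831, 0.556, 0.001], [0.556, -0.831, 0.0], [0.001, 0.0, -1.0]]
wrist_force: [0.6, 0.3, 0.1]
finger_gap: 0.0918
gripper_force: 0.0
```

```bash
python3 -c "
from h import *
im=cv2.cvtColor(robot.get_image('top'),cv2.COLOR_RGB2BGR);cv2.imwrite('pics/t.png',im)
s=snap('pics/wB');im,W=load('pics/wB');r=circ(im,W,proj(W,[.5803,-.097,.062])[0],.062,w=75,smax=95,vmin=60);print(s['ee_pos'],r)
print(delta([*r[0],.042]).round(4), delta([.5803,-.097,.042]).round(4))
"
```

```text
[0.5776192034254952, -0.09554754917399605, 0.11407837690826289] (array([ 0.5804, -0.0969]), 0.0335, array([323.2, 211.5]), array([91.6, 94.6]))
[0.0014 0.0024 0.0723] [0.0012 0.0024 0.0723]
```

Request:
apply_moves:
  moves:
    - [0.001, 0.002, 0.03, 0, 0, 0]
    - [0.001, 0.002, 0.055, 0, 0, 0]
    - [0.001, 0.002, 0.068, 0, 0, 0]
    - [0.001, 0.002, 0.072, 0, 0, 0]
    - [0.001, 0.002, 0.072, 0, 0, 0]

```text
time: 28.72
ee_pos: [0.5792, -0.0965, 0.0413]
tcp_rot: [[0.831, 0.556, 0.001], [0.556, -0.831, -0.0], [0.001, 0.001, -1.0]]
wrist_force: [0.4, 0.3, -1.2]
finger_gap: 0.092
gripper_force: 0.0
```

Request:
apply_moves:
  moves:
    - [0, 0, 0, 0, 0, 0]
    - [0, 0, 0, 0, 0, 0]
    - [0, 0, 0, 0, 0, 0]
    - [0, 0, 0, 0, 0, 0]
    - [0, 0, 0, 0, 0, 0]
  fingers: 1

```text
time: 29.35
ee_pos: [0.579, -0.0966, 0.0409]
tcp_rot: [[0.831, 0.556, 0.001], [0.556, -0.831, -0.0], [0.0, 0.001, -1.0]]
wrist_force: [0.1, -0.9, 3.1]
finger_gap: 0.0652
gripper_force: 15.0
```

Request:
apply_moves:
  moves:
    - [0, 0, -0.02, 0, 0, 0]
    - [0, 0, -0.06, 0, 0, 0]
    - [0, 0, -0.12, 0, 0, 0]
    - [0, 0, -0.18, 0, 0, 0]
    - [0, 0, -0.22, 0, 0, 0]
    - [-0.05, 0.037, -0.22, 0, 0, 0]
    - [-0.1, 0.074, -0.22, 0, 0, 0]
    - [-0.15, 0.11, -0.22, 0, 0, 0]
    - [-0.19, 0.143, -0.22, 0, 0, 0]
    - [-0.19, 0.143, -0.22, 0, 0, 0]

```text
time: 30.6
ee_pos: [0.4972, -0.326, 0.2607]
tcp_rot: [[0.836, 0.549, -0.002], [0.549, -0.836, -0.001], [-0.002, 0.0, -1.0]]
wrist_force: [0.1, 0.3, -1.7]
finger_gap: 0.0651
gripper_force: 15.0
```

Request:
apply_moves:
  moves:
    - [0, 0, 0, 0, 0, 0]
    - [0, 0, 0, 0, 0, 0]

```text
time: 30.85
ee_pos: [0.501, -0.3189, 0.261]
tcp_rot: [[0.829, 0.559, 0.0], [0.559, -0.829, 0.0], [0.001, -0.0, -1.0]]
wrist_force: [-0.3, 0.0, -1.1]
finger_gap: 0.0649
gripper_force: 15.0
```

```bash
python3 -c "
from h import *
s=robot.read_state();print(s['ee_pos'],delta([.4972,-.3225,.105]).round(4))
"
```

```text
[ 0.50096587 -0.31891577  0.26101237] [-0.0052  0.0009  0.156 ]
```

Request:
apply_moves:
  moves:
    - [-0.004, 0.001, 0.04, 0, 0, 0]
    - [-0.004, 0.001, 0.09, 0, 0, 0]
    - [-0.004, 0.001, 0.125, 0, 0, 0]
    - [-0.004, 0.001, 0.142, 0, 0, 0]
    - [-0.004, 0.001, 0.15, 0, 0, 0]
    - [-0.004, 0.001, 0.154, 0, 0, 0]
    - [-0.004, 0.001, 0.154, 0, 0, 0]

```text
time: 31.72
ee_pos: [0.4981, -0.3242, 0.1075]
tcp_rot: [[0.831, 0.556, 0.001], [0.556, -0.831, -0.001], [0.0, 0.001, -1.0]]
wrist_force: [0.3, 0.0, -1.4]
finger_gap: 0.0651
gripper_force: 15.0
```

Request:
apply_moves:
  moves:
    - [0, 0, 0.001, 0, 0, 0]
    - [0, 0, 0.003, 0, 0, 0]
    - [0, 0, 0.004, 0, 0, 0]
    - [0, 0, 0.005, 0, 0, 0]
    - [0, 0, 0.005, 0, 0, 0]

```text
time: 32.35
ee_pos: [0.4974, -0.3239, 0.1015]
tcp_rot: [[0.831, 0.556, -0.0], [0.556, -0.831, 0.0], [-0.0, -0.0, -1.0]]
wrist_force: [-0.1, 0.0, -1.9]
finger_gap: 0.0652
gripper_force: 15.0
```

Request:
apply_moves:
  moves:
    - [0, 0, 0.001, 0, 0, 0]
    - [0, 0, 0.002, 0, 0, 0]
    - [0, 0, 0.003, 0, 0, 0]
    - [0, 0, 0.003, 0, 0, 0]

```text
time: 32.85
ee_pos: [0.4976, -0.324, 0.0989]
tcp_rot: [[0.831, 0.556, 0.0], [0.556, -0.831, -0.0], [-0.0, 0.0, -1.0]]
wrist_force: [-0.3, 0.0, 2.2]
finger_gap: 0.0648
gripper_force: 15.0
```

Contact is at the expected height, so I'll release and go for cup D at (0.4356, -0.0814).

Request:
apply_moves:
  moves:
    - [0, 0, 0, 0, 0, 0]
    - [0, 0, 0, 0, 0, 0]
    - [0, 0, 0, 0, 0, 0]
    - [0, 0, 0, 0, 0, 0]
  fingers: 0

```text
time: 33.35
ee_pos: [0.4975, -0.324, 0.0986]
tcp_rot: [[0.831, 0.556, 0.0], [0.556, -0.831, -0.0], [0.0, 0.0, -1.0]]
wrist_force: [0.4, 1.1, -0.5]
finger_gap: 0.0918
gripper_force: 0.0
```

Request:
apply_moves:
  moves:
    - [0, 0, -0.02, 0, 0, 0]
    - [0, 0, -0.07, 0, 0, 0]
    - [0, 0, -0.13, 0, 0, 0]
    - [0, 0, -0.17, 0, 0, 0]
    - [0, 0, -0.17, 0, 0, 0]
    - [0, 0, -0.17, 0, 0, 0]

```text
time: 34.1
ee_pos: [0.497, -0.3238, 0.2687]
tcp_rot: [[0.831, 0.556, -0.0], [0.556, -0.831, -0.0], [-0.0, 0.0, -1.0]]
wrist_force: [-0.5, 0.8, -0.5]
finger_gap: 0.0922
gripper_force: 0.0
```

```bash
python3 -c "
from h import *
stack(.120);topcups()
s=robot.read_state();print(s['ee_pos'],delta([.4356,-.0814,.12]).round(4))
"
```

```text
stack 0.12 (array([ 0.5002, -0.3228]), 0.0355, array([320.4, 183. ]), array([67.7, 70.7]))
A None
B None
C (array([0.4519, 0.0895]), 0.0347, array([293.8, 275.2]), array([27.3, 30.6]))
D (array([ 0.4352, -0.0809]), 0.0351, array([366.6, 271. ]), array([29.4, 30.3]))
[ 0.49665137 -0.32364231  0.26744051] [ 0.0842 -0.235   0.1479]
```

Request:
apply_moves:
  moves:
    - [0.02, -0.06, 0, 0, 0, 0]
    - [0.04, -0.12, 0, 0, 0, 0]
    - [0.06, -0.18, 0.02, 0, 0, 0]
    - [0.084, -0.235, 0.05, 0, 0, 0]
    - [0.084, -0.235, 0.11, 0, 0, 0]
    - [0.084, -0.235, 0.148, 0, 0, 0]
    - [0.084, -0.235, 0.148, 0, 0, 0]
    - [0.084, -0.235, 0.148, 0, 0, 0]

```text
time: 35.2
ee_pos: [0.4373, -0.0819, 0.1214]
tcp_rot: [[0.831, 0.556, 0.001], [0.556, -0.831, 0.0], [0.001, 0.0, -1.0]]
wrist_force: [0.7, 0.3, -0.0]
finger_gap: 0.0918
gripper_force: 0.0
```

```bash
python3 -c "
from h import *
s=snap('pics/wD');im,W=load('pics/wD');r=circ(im,W,proj(W,[.4354,-.081,.062])[0],.062,w=75,smax=95,vmin=60);print(s['ee_pos'],s['qpos'],r)
print(delta([*r[0],.042]).round(4), delta([.4354,-.081,.042]).round(4))
"
```

```text
[0.43729463157165205, -0.08193687732722915, 0.12135932264868156] [0.657016925348762, 0.3370468611888637, -0.6278281499912625, 2.1349265257414576, 0.2883598756925439, 0.7505410365370606, -1.1380740790708597] (array([ 0.4352, -0.0811]), 0.0337, array([317.4, 212.1]), array([88.4, 92. ]))
[-0.0016 -0.0024  0.0798] [-0.0014 -0.0024  0.0798]
```

Request:
apply_moves:
  moves:
    - [-0.0015, -0.002, 0.03, 0, 0, 0]
    - [-0.0015, -0.002, 0.06, 0, 0, 0]
    - [-0.0015, -0.002, 0.074, 0, 0, 0]
    - [-0.0015, -0.002, 0.08, 0, 0, 0]
    - [-0.0015, -0.002, 0.08, 0, 0, 0]

```text
time: 35.88
ee_pos: [0.4348, -0.0813, 0.0412]
tcp_rot: [[0.831, 0.556, 0.001], [0.556, -0.831, -0.0], [0.001, 0.001, -1.0]]
wrist_force: [0.4, 0.2, -0.2]
finger_gap: 0.0919
gripper_force: 0.0
```

Request:
apply_moves:
  moves:
    - [0, 0, 0, 0, 0, 0]
    - [0, 0, 0, 0, 0, 0]
    - [0, 0, 0, 0, 0, 0]
    - [0, 0, 0, 0, 0, 0]
    - [0, 0, 0, 0, 0, 0]
  fingers: 1

```text
time: 36.5
ee_pos: [0.4347, -0.0814, 0.0409]
tcp_rot: [[0.831, 0.556, 0.001], [0.556, -0.831, -0.001], [0.0, 0.001, -1.0]]
wrist_force: [-0.9, -0.1, 4.2]
finger_gap: 0.0661
gripper_force: 15.0
```

Request:
apply_moves:
  moves:
    - [0, 0, -0.02, 0, 0, 0]
    - [0, 0, -0.06, 0, 0, 0]
    - [0, 0, -0.12, 0, 0, 0]
    - [0, 0, -0.18, 0, 0, 0]
    - [0, 0, -0.22, 0, 0, 0]
    - [-0.02, 0.06, -0.23, 0, 0, 0]
    - [-0.04, 0.12, -0.23, 0, 0, 0]
    - [-0.06, 0.18, -0.23, 0, 0, 0]
    - [-0.083, 0.235, -0.23, 0, 0, 0]
    - [-0.083, 0.235, -0.23, 0, 0, 0]

```text
time: 37.75
ee_pos: [0.4943, -0.3279, 0.2682]
tcp_rot: [[0.835, 0.549, -0.003], [0.549, -0.835, 0.001], [-0.002, -0.002, -1.0]]
wrist_force: [0.1, 0.8, -1.9]
finger_gap: 0.0662
gripper_force: 15.0
```

Request:
apply_moves:
  moves:
    - [0, 0, 0, 0, 0, 0]
    - [0, 0, 0, 0, 0, 0]
    - [0, 0, 0, 0, 0, 0]

```text
time: 38.12
ee_pos: [0.4961, -0.3213, 0.271]
tcp_rot: [[0.83, 0.558, 0.0], [0.558, -0.83, -0.0], [-0.0, 0.0, -1.0]]
wrist_force: [-0.4, 0.6, -0.9]
finger_gap: 0.066
gripper_force: 15.0
```

```bash
python3 -c "
from h import *
s=robot.read_state();print(s['ee_pos'],delta([.498,-.3232,.131]).round(4))
"
```

```text
[ 0.49612624 -0.32129514  0.2709936 ] [0.0005 0.0026 0.14  ]
```

Request:
apply_moves:
  moves:
    - [0.001, 0.002, 0.04, 0, 0, 0]
    - [0.001, 0.002, 0.08, 0, 0, 0]
    - [0.001, 0.002, 0.11, 0, 0, 0]
    - [0.001, 0.002, 0.127, 0, 0, 0]
    - [0.001, 0.002, 0.135, 0, 0, 0]
    - [0.001, 0.002, 0.139, 0, 0, 0]
    - [0.001, 0.002, 0.139, 0, 0, 0]

```text
time: 39.0
ee_pos: [0.4983, -0.3239, 0.1323]
tcp_rot: [[0.831, 0.556, 0.001], [0.556, -0.831, -0.001], [0.0, 0.001, -1.0]]
wrist_force: [-0.5, -0.5, -0.7]
finger_gap: 0.0661
gripper_force: 15.0
```

Request:
apply_moves:
  moves:
    - [0, 0, 0.001, 0, 0, 0]
    - [0, 0, 0.003, 0, 0, 0]
    - [0, 0, 0.004, 0, 0, 0]
    - [0, 0, 0.005, 0, 0, 0]
    - [0, 0, 0.005, 0, 0, 0]

```text
time: 39.62
ee_pos: [0.4978, -0.3237, 0.1265]
tcp_rot: [[0.831, 0.556, -0.0], [0.556, -0.831, 0.0], [-0.0, -0.0, -1.0]]
wrist_force: [0.5, -0.3, -1.9]
finger_gap: 0.0657
gripper_force: 15.0
```

Request:
apply_moves:
  moves:
    - [0, 0, 0.0007, 0, 0, 0]
    - [0, 0, 0.0014, 0, 0, 0]
    - [0, 0, 0.002, 0, 0, 0]
    - [0, 0, 0.002, 0, 0, 0]

```text
time: 40.12
ee_pos: [0.4981, -0.3237, 0.125]
tcp_rot: [[0.831, 0.556, 0.0], [0.556, -0.831, -0.0], [0.0, 0.0, -1.0]]
wrist_force: [-1.1, 0.2, 3.2]
finger_gap: 0.0663
gripper_force: 15.0
```

Request:
apply_moves:
  moves:
    - [0, 0, 0, 0, 0, 0]
    - [0, 0, 0, 0, 0, 0]
    - [0, 0, 0, 0, 0, 0]
    - [0, 0, 0, 0, 0, 0]
  fingers: 0

```text
time: 40.62
ee_pos: [0.4979, -0.3237, 0.1245]
tcp_rot: [[0.831, 0.556, -0.0], [0.556, -0.831, 0.0], [-0.0, -0.0, -1.0]]
wrist_force: [0.3, 0.3, 0.4]
finger_gap: 0.0922
gripper_force: 0.0
```

Request:
apply_moves:
  moves:
    - [0, 0, -0.02, 0, 0, 0]
    - [0, 0, -0.07, 0, 0, 0]
    - [0, 0, -0.13, 0, 0, 0]
    - [0, 0, -0.17, 0, 0, 0]
    - [0, 0, -0.17, 0, 0, 0]
    - [0, 0, -0.17, 0, 0, 0]

```text
time: 41.38
ee_pos: [0.4975, -0.3236, 0.2947]
tcp_rot: [[0.831, 0.556, -0.0], [0.556, -0.831, -0.0], [-0.0, 0.0, -1.0]]
wrist_force: [-0.5, 0.9, 0.2]
finger_gap: 0.0916
gripper_force: 0.0
```

```bash
python3 -c "
from h import *
stack(.146);topcups()
s=robot.read_state();print(s['ee_pos'],s['qpos'],delta([.45,.04,.295]).round(4))
a=cv2.imread('pics/t.png')[130:330,150:550];cv2.imwrite('pics/tz.png',cv2.resize(a,None,fx=2,fy=2))
"
```

```text
stack 0.146 (array([ 0.5005, -0.3214]), 0.0361, array([320. , 182.5]), array([67.8, 71.4]))
A None
B None
C (array([0.4519, 0.0895]), 0.0347, array([293.8, 275.2]), array([27.3, 30.6]))
D None
[ 0.49709479 -0.32341211  0.29342217] [ 0.95640813  0.36748633 -0.56558075  1.62673423  0.20695786  1.21013641
 -0.63373656] [ 0.163  -0.3282 -0.001 ]
```

View pics/tz.png

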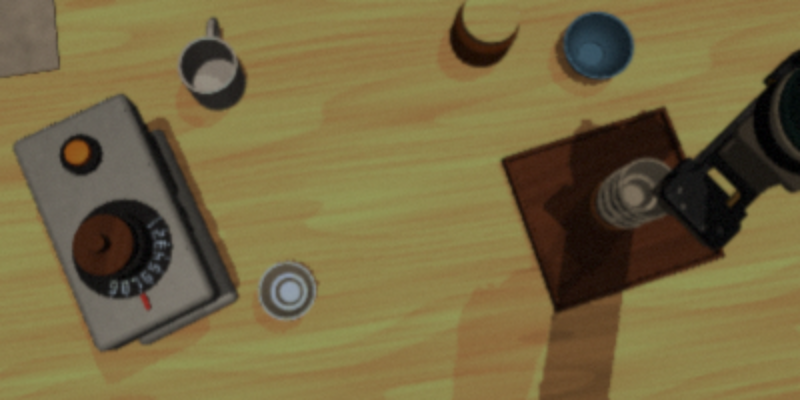

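The top crop shows cup C alone at zoomed (288,291), near the grinder's front corner. The stack is on the tray, and the jug, jar and bowl are untouched. For C I'll turn the tool parallel to the grinder and lean the hand away.

Request:
apply_moves:
  moves:
    - [0.02, -0.04, 0, 0, 0, -9]
    - [0.04, -0.08, 0, 0, 0, -18]
    - [0.06, -0.12, 0, 0, 0, -27]
    - [0.08, -0.16, 0, 0, 0, -36]
    - [0.1, -0.2, 0, 0, 0, -45]
    - [0.12, -0.24, 0, 0, 0, -54]
    - [0.14, -0.28, 0, 0, 0, -63]
    - [0.163, -0.328, 0, 0, 0, -72]
    - [0.163, -0.328, 0, 0, 0, -74]
    - [0.163, -0.328, 0, 0, 0, -74]

```text
time: 42.72
ee_pos: [0.4506, 0.0389, 0.2939]
tcp_rot: [[-0.305, 0.952, -0.001], [0.952, 0.305, -0.0], [0.0, -0.001, -1.0]]
wrist_force: [0.6, -0.3, 1.1]
finger_gap: 0.0921
gripper_force: 0.0
```

Request:
apply_moves:
  moves:
    - [0, 0, 0, 0, 7, 0]
    - [0, 0, 0, 0, 15, 0]
    - [0, 0, 0, 0, 15, 0]
    - [0, 0, 0, 0, 15, 0]

```text
time: 43.22
ee_pos: [0.4506, 0.0395, 0.2943]
tcp_rot: [[-0.294, 0.952, -0.079], [0.92, 0.305, 0.245], [0.258, -0.001, -0.966]]
wrist_force: [-0.0, 0.7, 0.3]
finger_gap: 0.0919
gripper_force: 0.0
```

```bash
python3 -c "
from h import *
np.set_printoptions(precision=4,suppress=True)
s=snap('pics/wC');im,W=load('pics/wC');p=proj(W,[.4519,.0895,.062])[0];r=circ(im,W,p,.062,w=50,smax=95,vmin=60);print(s['ee_pos'],s['tcp_rot'],s['qpos'],p,r)
R=np.array(s['tcp_rot'])
c=np.array([.4517,.0893])
for zz in (.125,.0615): print(delta(np.array([*c,zz])+.019*R[:,2]))
"
```

```text
[0.450633914492201, 0.039473478945826486, 0.2943017469456402] [[-0.29436528886377017, 0.9524000578497709, -0.07926667975828518], [0.9203324800885244, 0.3048499082811003, 0.24506052214730684], [0.2575600955238507, -0.0008143885793270606, -0.9662619385885933]] [0.898274679615829, 0.2397829101523197, -0.999744618978809, 1.8807222173778164, -0.05713165180440812, 1.187535930937635, 0.23857631354910158] [333.8376 183.4884] (array([0.4514, 0.0897]), 0.0341, array([333.5, 183.2]), array([53.9, 54. ]))
[0.0013 0.0162 0.1948]
[-0.0151  0.0162  0.2561]
```

Request:
apply_moves:
  moves:
    - [0.001, 0.016, 0.06, 0, 0, 0]
    - [0.001, 0.016, 0.12, 0, 0, 0]
    - [0.001, 0.016, 0.17, 0, 0, 0]
    - [0.001, 0.016, 0.195, 0, 0, 0]
    - [0.001, 0.016, 0.195, 0, 0, 0]
    - [-0.007, 0.016, 0.225, 0, 0, 0]
    - [-0.0125, 0.016, 0.246, 0, 0, 0]
    - [-0.015, 0.016, 0.256, 0, 0, 0]
    - [-0.015, 0.016, 0.256, 0, 0, 0]
    - [-0.015, 0.016, 0.256, 0, 0, 0]

```text
time: 44.52
ee_pos: [0.4512, 0.0938, 0.0444]
tcp_rot: [[-0.296, 0.952, -0.077], [0.92, 0.306, 0.246], [0.258, 0.002, -0.966]]
wrist_force: [0.2, 0.0, -0.4]
finger_gap: 0.0918
gripper_force: 0.0
```

Request:
apply_moves:
  moves:
    - [0, 0, 0, 0, 0, 0]
    - [0, 0, 0, 0, 0, 0]
    - [0, 0, 0, 0, 0, 0]
    - [0, 0, 0, 0, 0, 0]
    - [0, 0, 0, 0, 0, 0]
  fingers: 1

```text
time: 45.15
ee_pos: [0.4506, 0.0938, 0.0436]
tcp_rot: [[-0.295, 0.952, -0.079], [0.92, 0.306, 0.246], [0.259, 0.0, -0.966]]
wrist_force: [1.2, 0.2, 3.3]
finger_gap: 0.065
gripper_force: 15.0
```

Request:
apply_moves:
  moves:
    - [0.005, 0, -0.019, 0, 0, 0]
    - [0.016, 0, -0.058, 0, 0, 0]
    - [0.031, 0, -0.116, 0, 0, 0]
    - [0.047, 0, -0.174, 0, 0, 0]
    - [0.062, 0, -0.232, 0, 0, 0]
    - [0.062, 0, -0.232, 0, 0, 0]

```text
time: 45.9
ee_pos: [0.4525, 0.094, 0.2868]
tcp_rot: [[-0.297, 0.952, -0.072], [0.92, 0.305, 0.244], [0.255, 0.006, -0.967]]
wrist_force: [1.2, -0.5, -1.1]
finger_gap: 0.0653
gripper_force: 15.0
```

```bash
python3 -c "
from h import *
s=robot.read_state();R=np.array(s['tcp_rot'])
print(s['ee_pos'],delta(np.array([.4985,-.3228,s['ee_pos'][2]+.019*.966])+.019*R[:,2]).round(4))
"
```

```text
[0.45250235 0.09395836 0.28678866] [-0.3926 -0.0832 -0.1039]
```

Request:
apply_moves:
  moves:
    - [-0.05, -0.0104, -0.013, 0, 0, 0]
    - [-0.1, -0.0208, -0.026, 0, 0, 0]
    - [-0.15, -0.0312, -0.039, 0, 0, 0]
    - [-0.2, -0.0416, -0.052, 0, 0, 0]
    - [-0.25, -0.052, -0.066, 0, 0, 0]
    - [-0.3, -0.0624, -0.079, 0, 0, 0]
    - [-0.35, -0.074, -0.092, 0, 0, 0]
    - [-0.392, -0.083, -0.104, 0, 0, 0]
    - [-0.392, -0.083, -0.104, 0, 0, 0]
    - [-0.392, -0.083, -0.104, 0, 0, 0]

```text
time: 47.15
ee_pos: [0.4948, -0.3166, 0.2808]
tcp_rot: [[-0.296, 0.952, -0.082], [0.919, 0.307, 0.249], [0.262, -0.001, -0.965]]
wrist_force: [0.4, 0.7, -0.9]
finger_gap: 0.065
gripper_force: 15.0
```

Request:
apply_moves:
  moves:
    - [0, 0, 0, 0, 0, 0]
    - [0, 0, 0, 0, 0, 0]

```text
time: 47.4
ee_pos: [0.4953, -0.3169, 0.2827]
tcp_rot: [[-0.297, 0.952, -0.08], [0.919, 0.307, 0.246], [0.259, -0.0, -0.966]]
wrist_force: [-0.1, -0.7, -0.7]
finger_gap: 0.0652
gripper_force: 15.0
```

```bash
python3 -c "
from h import *
s=robot.read_state();R=np.array(s['tcp_rot'])
print(s['ee_pos'],R.round(3).tolist(),delta(np.array([.4983,-.3228,.160+.019*.966])+.019*R[:,2]).round(4))
"
```

```text
[ 0.49533066 -0.31687716  0.28267013] [[-0.297, 0.952, -0.08], [0.919, 0.307, 0.246], [0.259, -0.0, -0.966]] [-0.0333  0.001   0.1181]
```

Request:
apply_moves:
  moves:
    - [-0.0126, 0.001, 0.041, 0, 0, 0]
    - [-0.018, 0.001, 0.06, 0, 0, 0]
    - [-0.023, 0.001, 0.08, 0, 0, 0]
    - [-0.028, 0.001, 0.099, 0, 0, 0]
    - [-0.031, 0.001, 0.11, 0, 0, 0]
    - [-0.033, 0.001, 0.118, 0, 0, 0]
    - [-0.033, 0.001, 0.118, 0, 0, 0]
    - [-0.033, 0.001, 0.118, 0, 0, 0]

```text
time: 48.4
ee_pos: [0.497, -0.319, 0.1606]
tcp_rot: [[-0.295, 0.952, -0.078], [0.92, 0.306, 0.246], [0.258, 0.001, -0.966]]
wrist_force: [-0.7, -0.1, -0.4]
finger_gap: 0.0649
gripper_force: 15.0
```

Request:
apply_moves:
  moves:
    - [-0.0003, 0, 0.001, 0, 0, 0]
    - [-0.0008, 0, 0.003, 0, 0, 0]
    - [-0.0011, 0, 0.004, 0, 0, 0]
    - [-0.0013, 0, 0.005, 0, 0, 0]
    - [-0.0013, 0, 0.005, 0, 0, 0]

```text
time: 49.02
ee_pos: [0.4965, -0.3189, 0.1548]
tcp_rot: [[-0.295, 0.952, -0.079], [0.92, 0.306, 0.247], [0.259, -0.0, -0.966]]
wrist_force: [0.3, 0.0, -1.5]
finger_gap: 0.065
gripper_force: 15.0
```

Request:
apply_moves:
  moves:
    - [-0.0002, 0, 0.0007, 0, 0, 0]
    - [-0.0004, 0, 0.0014, 0, 0, 0]
    - [-0.0005, 0, 0.002, 0, 0, 0]
    - [-0.0005, 0, 0.002, 0, 0, 0]

```text
time: 49.52
ee_pos: [0.4968, -0.319, 0.1535]
tcp_rot: [[-0.295, 0.952, -0.079], [0.92, 0.306, 0.246], [0.258, 0.0, -0.966]]
wrist_force: [-1.4, 0.2, 5.6]
finger_gap: 0.0652
gripper_force: 15.0
```

Contact is where expected. I'll release, rise straight up and check.

Request:
apply_moves:
  moves:
    - [0, 0, -0.0003, 0, 0, 0]
    - [0, 0, -0.0003, 0, 0, 0]
    - [0, 0, -0.0003, 0, 0, 0]
    - [0, 0, -0.0003, 0, 0, 0]
  fingers: 0

```text
time: 50.02
ee_pos: [0.4966, -0.3189, 0.1529]
tcp_rot: [[-0.295, 0.952, -0.079], [0.92, 0.306, 0.247], [0.259, -0.0, -0.966]]
wrist_force: [1.1, -1.2, -0.2]
finger_gap: 0.0921
gripper_force: 0.0
```

Request:
apply_moves:
  moves:
    - [0.0052, 0, -0.0193, 0, 0, 0]
    - [0.0155, 0, -0.058, 0, 0, 0]
    - [0.031, 0, -0.116, 0, 0, 0]
    - [0.044, 0, -0.164, 0, 0, 0]
    - [0.1, 0, -0.18, 0, 0, 0]
    - [0.16, 0, -0.19, 0, 0, 0]
    - [0.2, 0, -0.2, 0, 0, 0]
    - [0.2, 0, -0.2, 0, 0, 0]
    - [0.2, 0, -0.2, 0, 0, 0]

```text
time: 51.15
ee_pos: [0.4533, -0.1852, 0.3984]
tcp_rot: [[-0.294, 0.952, -0.079], [0.92, 0.305, 0.245], [0.257, -0.0, -0.966]]
wrist_force: [0.1, -0.0, -1.2]
finger_gap: 0.0923
gripper_force: 0.0
```

```bash
python3 -c "
from h import *
print(robot.read_state()['time'],robot.read_state()['wrist_force'])
save('side','pics/sf.png');save('top','pics/tf.png')
a=cv2.imread('pics/sf.png')[90:400,150:450];b=cv2.imread('pics/tf.png')[130:330,150:550]
a=cv2.resize(a,(580,600));b=cv2.resize(b,(400,200));o=np.zeros((600,800,3),np.uint8)
a=cv2.resize(a,(484,500));o[:500,:484]=a;o[:158,484:]=cv2.resize(b,(316,158));cv2.imwrite('pics/fin.png',o)
"
```

```text
51.15 [ 0.08026414 -0.04692343 -1.18574883]
```

View pics/fin.png

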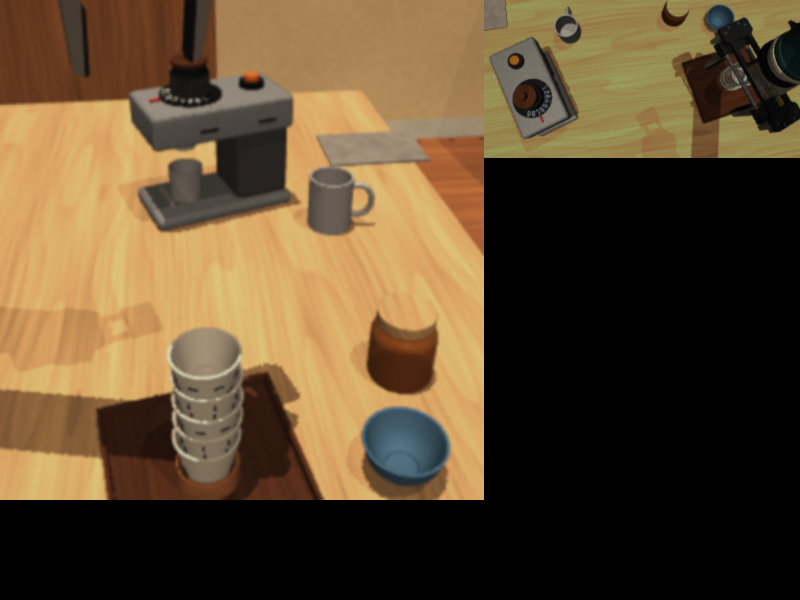

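The four used cups are nested upright in the tray cup, the lid is seated, and the table is otherwise as it was. Handing in.

```bash
python3 -c "
from station import robot
print(robot.sign_off())"
```

```text
the job is handed in; nothing more can be done
None
```

The job is handed in at about 51 s: collar at 7, lid home on the feed mouth, grind button held fully down for about two seconds, all four used cups nested upright in the tray cup, and the jug, jar and sugar bowl not touched.

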